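# Lean the recipe board and hold the bag clip open over its top edge

### The job

Take the taller of the two bamboo boards out of the rack and lean it, square and about centred, against the side of the flour tin that faces away from the robot, with its foot on the counter, slanting back onto the tin at roughly 20 degrees from upright, and let go of it there. Then squeeze the steel bag clip open to take it off the rim of the tub, and hold it squeezed wide open astride the middle of the leaning board's top edge, one jaw down in front and one behind by a good centimetre, touching neither the board nor the tin, so that I can slip the recipe in. Finish while holding the clip there like that; leave the tin, the tub and everything else where they stand.

Things in the scene. Friction and masses are not known exactly. Their poses are not given: they have to be found in the camera images.
- board: the taller bamboo board, loose, 9 mm thick (its x) by 130 mm wide (its y) by 180 mm high (its z), about 0.16 kg; starts upright on its 130 mm edge in one slot of the rack, its foot 12 mm above the counter; origin at its centre. A 14 mm hanging hole lies 20 mm from one top corner's edges
- board_top (a point): middle of the board's top edge (half-way through the thickness); x through the thickness, y along the edge, z up the board
- board_foot (a point): middle of the board's bottom edge (half-way through the thickness)
- rack: fixed wooden rack: base plank 120 (x) by 150 (y) by 12 mm, two slots along y centred 26 mm either side of the origin in x, each 13 mm wide between dowels 50 mm tall above the plank; origin at the centre of the underside
- small_board: the smaller bamboo board, 9 by 100 by 110 mm high, standing in the other slot of the rack, a bystander; origin at its centre
- tin: rectangular metal flour tin with a flat lid, 100 (x) by 150 (y) by 100 mm high, 2.2 kg, loose; origin at the centre of the underside. Its +x side looks away from the robot; the board leans there on the rim of the lid (the upper 24 mm), 50 mm from the centre; the wall below lies 2 mm further in
- tub: open white plastic tub of packets, 130 (x) by 150 (y) by 90 mm high, walls 4 mm, 1.1 kg, loose; origin at the centre of the underside. The clip sits on its +x rim (away from the robot)
- clip: steel spring bag clip, 90 g, 40 mm wide (y, along the pivot), 84 mm tall, on the tub's rim, jaws down, handles up; origin on the pivot, 7 mm above the rim. Handles reach 38 mm above the pivot, outer faces 48 mm apart at the top (V), parallel and 24 mm apart when fully squeezed along x. The frame belongs to the +x plate: it turns by minus half the opening about y
- clip_jaw (a joint): opening angle of the clip: 0 as it sits on the 4 mm rim, -0.06 rad quite shut, 0.6 rad fully open (stop). A spring always pulls it shut: squeezing the handles together starts to open it at about 4 N at their tops and takes 8 to 13 N to hold it at the stop
- jaw_tip_a (a point): inner face of the tip of the jaw on the clip's +x side, 46 mm below the pivot, half-way along its width
- jaw_tip_b (a point): the same of the other jaw; the tips are 4 mm apart at joint 0, about 31 mm at 0.6
- cutting_board: fixed bamboo cutting board 200 by 360 by 16 mm, lying flat; origin at the centre of the underside
- grater: flat steel grater with wire handles, 120 by 340 by 13 mm, lying on the cutting board, a bystander; origin at the centre of the underside
- can: food can with a lid, 74 mm across, 100 mm high, a bystander; origin at the centre of the underside
- carton: green tea carton 60 by 110 by 75 mm high, a bystander; origin at the centre of the underside
Things that resemble listed ones, but are neither listed nor needed, are in the scene too. Several things have the shape of the clip; the one meant has the colours described above.

How it is judged (in metres and radians):
On the way, in this order (a step that is already met when the one before it is completed fails the run):
1. the tall board leans on the far side of the tin, foot on the counter, let go and at rest (angle between board's own z axis and vertical between 0.12 and 0.6 rad and height (world z) of board_foot below 0.008 m and contact force between board and tin above 0.03 N and x of board_foot in the frame of tin above 0.05 m and angle between the y axis of board and the y axis of tin, either way round below 0.2 rad and y of board_foot in the frame of tin between -0.04 and 0.04 m and contact force between each of the arm, the fingers and board below 0.05 N and linear speed of board below 0.02 m/s), for 0.3 s.
2. the clip is squeezed open and lifted off the tub (value of joint clip_jaw above 0.25 rad and contact force between the fingers and clip above 1 N and z of clip in the frame of tub above 0.14 m and contact force between clip and tub below 0.05 N), for 0.1 s.
At the end, for the whole second after the job is handed in: Board leans 0.12-0.6 rad on the tin's +x side, foot down (<8 mm), centred to 40 mm, square to 0.2 rad, at rest, untouched; clip gripped (>3 N), open >0.4 rad, still; jaw tips one each side, >=8 mm below the top edge, >=6 mm off mid-plane, within 30 mm of the middle; clip off board and tin (all of step 1 and value of joint clip_jaw above 0.4 rad and contact force between the fingers and clip above 3 N and contact force between clip and board below 0.05 N and contact force between clip and tin below 0.05 N and linear speed of clip below 0.03 m/s and z of each of jaw_tip_a, jaw_tip_b in the frame of board_top below -0.008 m and y of jaw_tip_a in the frame of board_top between -0.03 and 0.03 m and y of jaw_tip_b in the frame of board_top between -0.03 and 0.03 m and ((x of jaw_tip_a in the frame of board_top above 0.006 m and x of jaw_tip_b in the frame of board_top below -0.006 m) or (x of jaw_tip_a in the frame of board_top below -0.006 m and x of jaw_tip_b in the frame of board_top above 0.006 m))); the arm keeps its last pose, push and grip.
It fails at once if the tin is pushed more than 15 mm (distance of tin from where it was at the start of the episode above 0.015 m).
It fails at once if the tub is dragged more than 20 mm (distance of tub from where it was at the start of the episode above 0.02 m).
It fails at once if the small board is disturbed (distance of small_board from where it was at the start of the episode above 0.025 m).
It fails at once if the grater is disturbed (distance of grater from where it was at the start of the episode above 0.02 m).
It fails at once if the can or the carton is disturbed (distance of any of can, carton from where it was at the start of the episode above 0.02 m).
It also fails if it takes over 58 s, if anything falls off the work surface, if the arm or the gripper's body presses on something with over 40 N, if the wrist force passes 120 N, or if a joint passes its speed limit or range.

### The arm

A 6-joint arm with a two-finger parallel gripper is mounted at the origin on the work surface. World frame = base frame: x ahead of the robot, y to its left, z up, the work surface at z = 0. Lengths are in mm, angles in degrees, forces in N, time in s.
With the tool pointing down it reaches from about 350 to 850 mm from the base axis. Payload 8.1 kg.
Tool frame: the origin (TCP) lies midway between the tips of the shut fingers; the grasp point (between the pads) lies 19 mm behind it; z points along the fingers, y is the direction in which the jaws open and shut (so a half turn about z gives the same grasp; the last joint's range is limited). The gripper opens to 85 mm and grips with 20 to 120 N. Pads are 22 mm wide; open, the fingers measure 114 mm over their backs; the gripper's body (76 mm by 85 mm) begins 54 mm behind the grasp point. The pads swing forward as they close: fully open they stand 13 mm farther back than shut.
Start: joints at [-70.268, 7.471, 85.268, -0, 87.261, -4.893], TCP at [250.033, -545.425, 231.292] pointing down, gripper open.
Joint ranges: [-169.43, 169.43], [-51.17, 129.36], [1.28, 143.12], [-76.62, 256.62], [0, 156.53], [-152.29, 152.29]. Speed limits (degrees/s): [136.94, 136.94, 159.86, 180, 180, 180].

### API

Orientations are given as [roll, pitch, yaw] about the fixed x, y, z axes, in that order (R = Rz(yaw) Ry(pitch) Rx(roll)).
In Python, from bench import r gives the robot as it stands.
- The arm moves only by the tool carry_out, never from a script. Its argument "increments" is a list of rows, each a list of 3 entries, a list of its own where there are three numbers: the shift along the tool's x, y, z in m, then the turn, a rotation vector about the tool's x, y, z in rad, then the closure, from 0 (fully open) to 1 (shut). A call has 1 to 12 rows; each row shifts and turns the pose as measured when the row begins, along the tool's axes as they then stand; what a row does not reach is not made up. A row lasts 1/10 s, in which the tool goes at most 50 mm and 8.59 degrees, less where a joint would pass 70% of its speed; a pose out of reach is approached as far as the arm can. A call with a gripper value outside its range is refused whole. The fingers move at their own pace and stop on an object; "newtons" is the grip in N (left out, the last holds). Time passes only in rows, so rows that do not move let the fingers close. It gives the time, the measured TCP pose, the force and the opening at its end, in the units of the state.
- r.sense(): the state, without advancing time (a new reading comes with each control period).
- r.snapshot(name): name is "side" or "top"; returns a dict with "image" (400x640x3 uint8, blue, green, red), "vertical_fov" (degrees; the focal length in pixels is half the picture's height over the tangent of half this angle, whatever the lens; pixels are square), "cx", "cy" (the principal point, pixels), "rvec" (rotation vector, rad) and "tvec" (3), from world to camera coordinates, as OpenCV has them. Camera axes: x right, y down, z forward; pixel columns grow to the right and rows downward; lengths in mm; the calibration is good to about 2 mm. A picture is of the moment at which its call begins. There is no depth.
- r.hand_in(): hands the job in, once; it reports no verdict.
The state is a dict: "time": time; "joint_pos": joint angles; "qd": joint speeds; "joint_efforts": joint torques, N m; "tool_pos": TCP position; "tcp_rot": TCP orientation; "ft_force": force on the tool from outside, world axes, zero at the start; "wrist_torque": the same for the moment, N m; "finger_gap": finger opening in mm.
Only numpy, scipy, OpenCV 4.12 (cv2) and the standard library are available. Lean on these libraries where they do the work, as an engineer would, in place of code of your own. Each camera call takes 0.05 s, during which the arm holds its last target.

## Working session

There is one attempt and no reset: what is moved stays moved. The work goes in short steps, Python scripts to look and compute and a tool call to move; the robot and the scene stay as the last step left them, time stands still between calls to the robot, and variables do not carry over. Pictures are saved under pics/ and viewed, and the job is handed in when it is done.

Besides the shell and the picture viewer there is one more tool, called after "Call:" in YAML: its name, and indented under it one key for each argument. carry_out: Moves the arm, as the interface text tells. Its arguments: {"type":"object","properties":{"increments":{"type":"array"},"newtons":{"type":"number"}},"required":["increments"]}

```bash
ls; mkdir -p pics
python3 - <<'E'
from bench import r
import cv2
print(r.sense())
for n in("side","top"):
    s=r.snapshot(n); cv2.imwrite(f"pics/{n}0.png",s["image"]); print({k:v for k,v in s.items() if k!="image"})
E
```

```text
pics
{'time': 0.0, 'joint_pos': array([-7.02663971e+01,  7.51297373e+00,  8.53299737e+01, -9.18123748e-04,
        8.72602030e+01, -4.89341743e+00]), 'qd': array([ 0.01930796,  0.02990303,  0.00343945,  0.01318294, -0.05956787,
       -0.01019716]), 'joint_efforts': array([-6.99792654e-04, -5.69409692e+01, -5.00549376e+01, -3.43606380e-04,
        1.50667765e-02, -5.98521365e-05]), 'tool_pos': array([ 249.85327422, -544.90549865,  230.26001203]), 'tcp_rot': array([-1.79897147e+02, -7.88532675e-03,  2.46270580e+01]), 'ft_force': array([ 0.15284883,  0.78748171, -0.09032309]), 'wrist_torque': array([-0.01586506,  0.03769091, -0.00914037]), 'finger_gap': 85.4629052841122}
{'vertical_fov': 50.84915618654428, 'cx': 321.21346919676836, 'cy': 198.10102993165953, 'rvec': array([ 0.95972922, -2.51408945,  1.01405678]), 'tvec': array([449.35404267, 405.87247798, 813.65194447])}
{'vertical_fov': 52.656335614588755, 'cx': 322.4329277637544, 'cy': 202.34784173661487, 'rvec': array([ 2.21436658, -2.19364971,  0.04063154]), 'tvec': array([ -36.98722759,  607.08679711, 1189.43964802])}
```

View pics/side0.png

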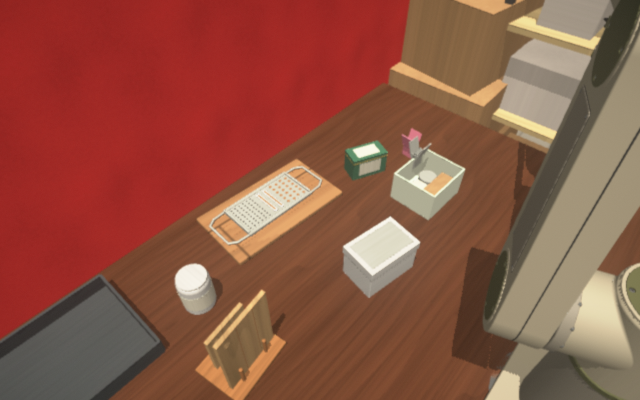

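View pics/top0.png

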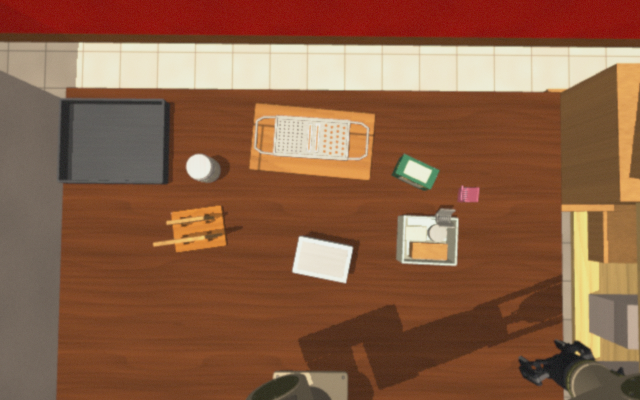

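```bash
cat > h.py <<'E'
import numpy as np,cv2
from bench import r
from scipy.optimize import least_squares
from scipy.spatial.transform import Rotation as Rot
def cam(s):
    f=200/np.tan(np.radians(s["vertical_fov"]/2)); K=np.array([[f,0,s["cx"]],[0,f,s["cy"]],[0,0,1]])
    return K,np.array(s["rvec"],float),np.array(s["tvec"],float)
_C={}
def C(n):
    if n not in _C:
        import pickle,os
        if not os.path.exists(n+".pkl"):
            s=r.snapshot(n); pickle.dump(cam(s),open(n+".pkl","wb"))
        _C[n]=pickle.load(open(n+".pkl","rb"))
    return _C[n]
def proj(n,P):
    K,rv,t=C(n); return cv2.projectPoints(np.asarray(P,float).reshape(-1,1,3),rv,t,K,None)[0].reshape(-1,2)
def back(n,uv,z):
    K,rv,t=C(n); R=cv2.Rodrigues(rv)[0]; o=-R.T@t
    d=R.T@np.linalg.inv(K)@np.array([uv[0],uv[1],1.]); return o+d*(z-o[2])/d[2]
def tri(a,b):
    f=lambda p:np.r_[proj("side",p)[0]-a,proj("top",p)[0]-b]
    s=least_squares(f,[450,0,50]); return s.x,s.fun
def crop(img,x0,y0,x1,y1,k,name):
    c=cv2.resize(img[y0:y1,x0:x1],None,fx=k,fy=k,interpolation=cv2.INTER_CUBIC)
    for x in range((x0//10+1)*10,x1,10): cv2.line(c,((x-x0)*k,0),((x-x0)*k,4 if x%50 else 12),(0,255,255),1); 
    for y in range((y0//10+1)*10,y1,10): cv2.line(c,(0,(y-y0)*k),(4 if y%50 else 12,(y-y0)*k),(0,255,255),1)
    cv2.imwrite("pics/"+name+".png",c)
E
python3 - <<'E'
from h import *
s=cv2.imread("pics/side0.png");t=cv2.imread("pics/top0.png")
C("side");C("top")
crop(s,190,285,290,400,5,"c1");crop(t,145,195,235,260,8,"c2");crop(s,330,120,470,300,3,"c3");crop(t,285,140,485,290,4,"c4")
crop(s,380,120,470,220,6,"c5");crop(t,390,150,490,270,5,"c6")
E
```

```text
(no output)
```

View pics/c1.png

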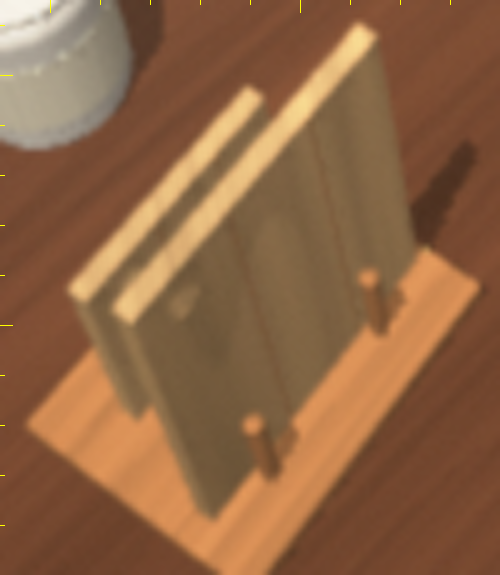

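View pics/c2.png

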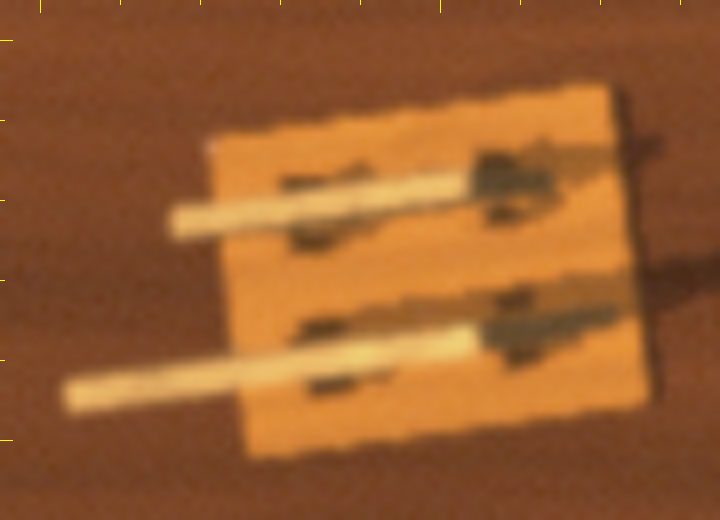

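View pics/c5.png

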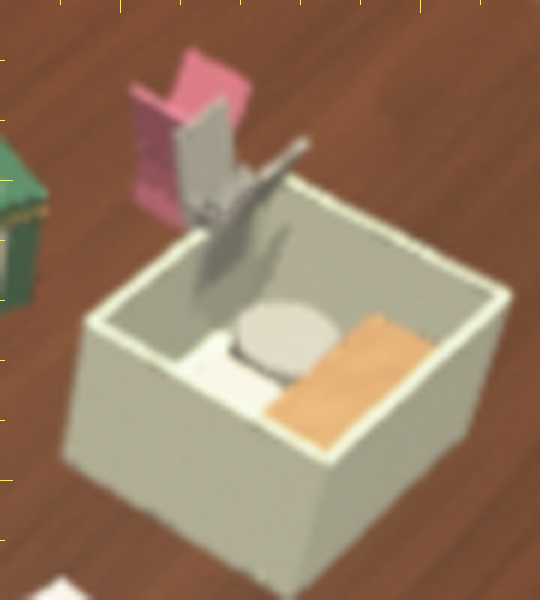

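View pics/c6.png

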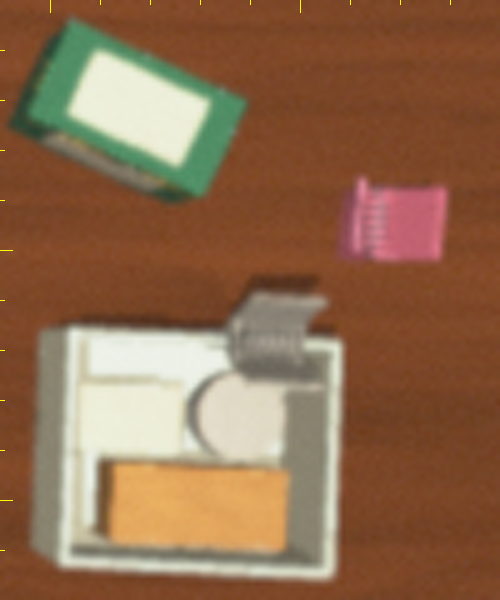

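View pics/c4.png

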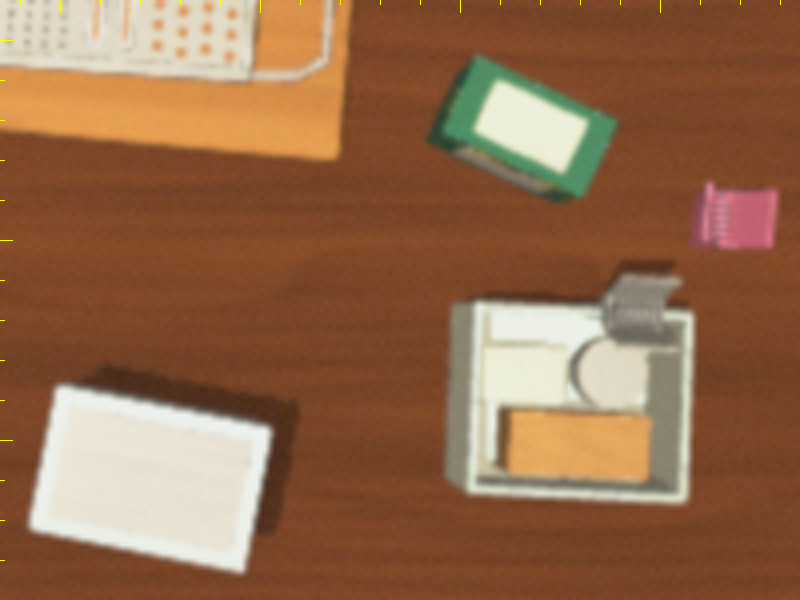

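View pics/c3.png

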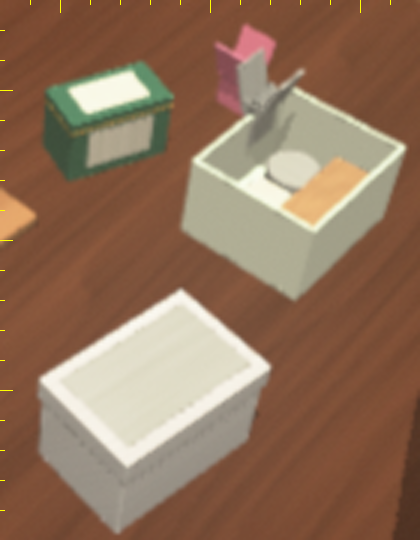

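```bash
cat > fit.py <<'E'
from h import *
# fit yaw pose [x,y,yaw(deg)] (z0 fixed) to local pts with side/top pixels
def fit(L,S,T,x0,z=0,freez=False):
    L=np.array(L,float)
    def res(p):
        c,s=np.cos(np.radians(p[2])),np.sin(np.radians(p[2]))
        W=np.c_[p[0]+c*L[:,0]-s*L[:,1],p[1]+s*L[:,0]+c*L[:,1],L[:,2]+z+(p[3] if freez else 0)]
        o=[]
        for n,U in(("side",S),("top",T)):
            if U is None: continue
            pr=proj(n,W)
            for a,b in zip(pr,U):
                if b is not None:o+=list(a-b)
        return np.array(o)
    q=least_squares(res,list(x0)+([0] if freez else []),loss="soft_l1"); print(q.x.round(2),res(q.x).round(1)); return q.x
E
python3 - <<'E'
from fit import *
# order: (+x,+y),(+x,-y),(-x,-y),(-x,+y)
q=lambda a,b,z:[(a,b,z),(a,-b,z),(-a,-b,z),(-a,b,z)]
print("tin");fit(q(50,75,100),[(343.3,246.7),(390.7,216.7),(420,242.7),(372.7,275.3)],[(300,236.25),(353,247),(346,283.25),(292.5,272)],[450,0,0],freez=True)
print("tub");fit(q(65,75,90),[(395,173.3),(427.5,149.7),(465,168.8),(435,197.2)],[(404.4,215.4),(458.4,218),(456.8,266),(402,263.4)],[450,-300,0],freez=True)
print("board");fit(q(4.5,65,90)+[(-4.5,65,-90)],[(213,345.4),(262,290),(265.6,292.4),(215.6,349.4),(232.4,389)],[(153.1,242.75),(205,235.6),(205.5,239),(153.5,246.5),None],[450,300,0],z=102,freez=True)
print("rack");fit(q(60,75,12),None,[(170.9,212.5),(221.5,205.4),(226.25,245.6),(176.25,252.5)],[450,300,0])
E
```

```text
tin
[446.47 -34.49 -10.92  -4.85] [-0.5 -0.3 -0.4 -0.   0.4 -0.2 -0.6  0.6 -0.   0.2  0.4  0.4  0.3 -0.
  0.2  0.3]
tub
[ 499.86 -332.2    -2.34   -2.62] [-0.8  0.2 -1.9 -1.4  0.2  0.5 -0.4  0.2  0.2  1.   0.2  1.1 -0.   0.1
  0.6 -0.1]
board
[500.21 328.09   8.05  -2.16] [-0.8  0.9 -0.2 -0.2  0.  -0.3  0.6 -0.2  0.1 -0.1  0.4 -0.1 -0.2  0.3
 -0.3  0.4  0.4 -0.3]
rack
[525.13 333.97   8.41] [ 0.1 -0.2 -0.2  0.   0.2  0.  -0.2  0.1]
```

```bash
cat > plan.py <<'E'
from h import *
from scipy.spatial.transform import Slerp
def rotm(rpy): return Rot.from_euler("xyz",rpy,degrees=True)
def plan(pos,R,n=None,cl=0,vmax=45,start=None):
    s=r.sense()
    p0=np.array(s["tool_pos"]); R0=rotm(s["tcp_rot"])
    if start is not None:p0,R0=start
    pos=np.array(pos,float)
    ang=(R0.inv()*R).magnitude(); 
    if n is None:n=int(max(1,np.ceil(np.linalg.norm(pos-p0)/vmax),np.ceil(np.degrees(ang)/8)))
    S=Slerp([0,1],Rot.concatenate([R0,R])); rows=[]
    for i in range(n):
        a,b=S(i/n),S((i+1)/n)
        d=a.inv().apply((pos-p0)/n)/1000; w=(a.inv()*b).as_rotvec()
        rows.append([d.round(4).tolist(),w.round(3).tolist(),cl])
    print("dist",(pos-p0).round(1),"ang",round(np.degrees(ang),1)); print(rows); return pos,R
# tool pose with tool y along board x-normal at yaw psi, tilted by th so tool leans toward -normal (board top toward robot)
def down(psi,th=0):
    z=Rot.from_euler("z",psi,degrees=True); b=z*Rot.from_euler("y",-th,degrees=True) # board frame
    m=b.as_matrix(); Y=m[:,0]; Z=-m[:,2]; X=np.cross(Y,Z)
    return Rot.from_matrix(np.c_[X,Y,Z])
def st():
    s=r.sense(); print({k:np.round(s[k],1) for k in("time","joint_pos","tool_pos","tcp_rot","ft_force","finger_gap")})
E
python3 - <<'E'
from plan import *
print(down(8.3).as_euler("xyz",degrees=True))
e=plan([480,-100,320],down(8.3))
plan([500.5,329,320],down(8.3),start=e)
E
```

```text
[180.    0.   98.3]
dist [230.1 445.1  89.4] ang 73.7
[[[0.0329, -0.0257, -0.0074], [-0.0, -0.0, -0.107], 0], [[0.0355, -0.0221, -0.0074], [-0.0, -0.0, -0.107], 0], [[0.0376, -0.0182, -0.0074], [-0.0, -0.0, -0.107], 0], [[0.0393, -0.014, -0.0074], [-0.0, -0.0, -0.107], 0], [[0.0406, -0.0097, -0.0074], [-0.0, -0.0, -0.107], 0], [[0.0414, -0.0053, -0.0074], [-0.0, -0.0, -0.107], 0], [[0.0417, -0.0009, -0.0074], [-0.0, -0.0, -0.107], 0], [[0.0416, 0.0036, -0.0074], [-0.0, -0.0, -0.107], 0], [[0.041, 0.008, -0.0074], [-0.0, -0.0, -0.107], 0], [[0.0399, 0.0124, -0.0074], [-0.0, -0.0, -0.107], 0], [[0.0383, 0.0166, -0.0074], [-0.0, -0.0, -0.107], 0], [[0.0363, 0.0206, -0.0074], [-0.0, -0.0, -0.107], 0]]
dist [ 20.5 429.    0. ] ang 0.0
[[[0.0422, 0.0082, 0.0], [0.0, 0.0, 0.0], 0], [[0.0422, 0.0082, 0.0], [0.0, 0.0, 0.0], 0], [[0.0422, 0.0082, 0.0], [0.0, 0.0, 0.0], 0], [[0.0422, 0.0082, 0.0], [0.0, 0.0, 0.0], 0], [[0.0422, 0.0082, 0.0], [0.0, 0.0, 0.0], 0], [[0.0422, 0.0082, 0.0], [0.0, 0.0, 0.0], 0], [[0.0422, 0.0082, 0.0], [0.0, 0.0, 0.0], 0], [[0.0422, 0.0082, 0.0], [0.0, 0.0, 0.0], 0], [[0.0422, 0.0082, 0.0], [0.0, 0.0, 0.0], 0], [[0.0422, 0.0082, 0.0], [0.0, 0.0, 0.0], 0]]
```

Call:
carry_out:
  increments:
    - [[0.033,-0.026,-0.008],[0,0,-0.107],0]
    - [[0.036,-0.022,-0.008],[0,0,-0.107],0]
    - [[0.038,-0.018,-0.008],[0,0,-0.107],0]
    - [[0.039,-0.014,-0.008],[0,0,-0.107],0]
    - [[0.041,-0.01,-0.008],[0,0,-0.107],0]
    - [[0.041,-0.005,-0.008],[0,0,-0.107],0]
    - [[0.042,0,-0.008],[0,0,-0.107],0]
    - [[0.042,0.004,-0.008],[0,0,-0.107],0]
    - [[0.041,0.008,-0.008],[0,0,-0.107],0]
    - [[0.04,0.012,-0.008],[0,0,-0.107],0]
    - [[0.038,0.017,-0.008],[0,0,-0.107],0]
    - [[0.036,0.021,-0.008],[0,0,-0.107],0]

```text
time: 1.4
tool_pos: [478.1, -81.9, 326.8]
tcp_rot: [-179.9, -0.4, 100.5]
ft_force: [1.6, -1.0, 0.2]
finger_gap: 85.3
```

Run:
```python
from plan import *
plan([500.5,329,300],down(8.3))
```

```text
dist [ 22.4 410.9 -26.8] ang 2.3
[[[0.04, 0.0097, 0.0029], [-0.0, -0.001, 0.004], 0], [[0.04, 0.0096, 0.0029], [-0.0, -0.001, 0.004], 0], [[0.0401, 0.0094, 0.0029], [-0.0, -0.001, 0.004], 0], [[0.0401, 0.0093, 0.0029], [-0.0, -0.001, 0.004], 0], [[0.0401, 0.0091, 0.0028], [-0.0, -0.001, 0.004], 0], [[0.0402, 0.0089, 0.0028], [-0.0, -0.001, 0.004], 0], [[0.0402, 0.0088, 0.0028], [-0.0, -0.001, 0.004], 0], [[0.0402, 0.0086, 0.0028], [-0.0, -0.001, 0.004], 0], [[0.0403, 0.0085, 0.0027], [-0.0, -0.001, 0.004], 0], [[0.0403, 0.0083, 0.0027], [-0.0, -0.001, 0.004], 0]]
```

Call:
carry_out:
  increments:
    - [[0.04,0.009,0.003],[0,-0.001,0.004],0]
    - [[0.04,0.009,0.003],[0,-0.001,0.004],0]
    - [[0.04,0.009,0.003],[0,-0.001,0.004],0]
    - [[0.04,0.009,0.003],[0,-0.001,0.004],0]
    - [[0.04,0.009,0.003],[0,-0.001,0.004],0]
    - [[0.04,0.009,0.003],[0,-0.001,0.004],0]
    - [[0.04,0.009,0.003],[0,-0.001,0.004],0]
    - [[0.04,0.009,0.003],[0,-0.001,0.004],0]
    - [[0.04,0.009,0.003],[0,-0.001,0.004],0]
    - [[0.035,0.008,0.003],[0,-0.001,0.004],0]
    - [[0,0,0],[0,0,0],0]

```text
time: 2.5
tool_pos: [497.2, 344.2, 295.4]
tcp_rot: [-180.0, 0.3, 98.7]
ft_force: [-0.0, -0.5, 0.2]
finger_gap: 85.4
```

Run:
```python
from plan import *
st()
plan([500.5,329,200],down(8.3),vmax=30)
```

```text
{'time': np.float64(2.5), 'joint_pos': array([30. ,  7.3, 78.8, -0.2, 94. , 21.3]), 'tool_pos': array([497.2, 344.2, 295.4]), 'tcp_rot': array([-180. ,    0.3,   98.7]), 'ft_force': array([-0. , -0.5,  0.2]), 'finger_gap': np.float64(85.4)}
dist [  3.3 -15.2 -95.4] ang 0.5
[[[-0.0038, 0.0002, 0.0239], [-0.0, 0.001, 0.002], 0], [[-0.0038, 0.0002, 0.0239], [-0.0, 0.001, 0.002], 0], [[-0.0038, 0.0003, 0.0239], [-0.0, 0.001, 0.002], 0], [[-0.0039, 0.0003, 0.0239], [-0.0, 0.001, 0.002], 0]]
```

Call:
carry_out:
  increments:
    - [[-0.004,0,0.024],[0,0.001,0.002],0]
    - [[-0.004,0,0.024],[0,0.001,0.002],0]
    - [[-0.004,0,0.024],[0,0.001,0.002],0]
    - [[-0.003,0.001,0.02],[0,0.001,0.002],0]
    - [[0,0,0],[0,0,0],0]
    - [[0,0,0],[0,0,0],0]

```text
time: 3.1
tool_pos: [500.3, 328.2, 200.8]
tcp_rot: [-180.0, 0.1, 98.4]
ft_force: [0.4, -0.1, 0.4]
finger_gap: 85.7
```

Run:
```python
from plan import *
plan([500.5,329,155],down(8.3),vmax=20)
s=r.snapshot("side")["image"];t=r.snapshot("top")["image"]
crop(s,180,230,330,400,4,"d1");crop(t,120,150,270,300,4,"d2");st()
```

```text
dist [  0.2   0.8 -45.8] ang 0.1
[[[0.0003, 0.0001, 0.0153], [-0.0, 0.001, 0.0], 0], [[0.0003, 0.0001, 0.0153], [-0.0, 0.001, 0.0], 0], [[0.0003, 0.0001, 0.0153], [-0.0, 0.001, 0.0], 0]]
{'time': np.float64(3.2), 'joint_pos': array([28.4,  8.1, 87.7, -0.1, 84.2, 20. ]), 'tool_pos': array([500.5, 328.6, 201.3]), 'tcp_rot': array([1.80e+02, 1.00e-01, 9.84e+01]), 'ft_force': array([0.2, 0.3, 0.7]), 'finger_gap': np.float64(85.1)}
```

View pics/d1.png

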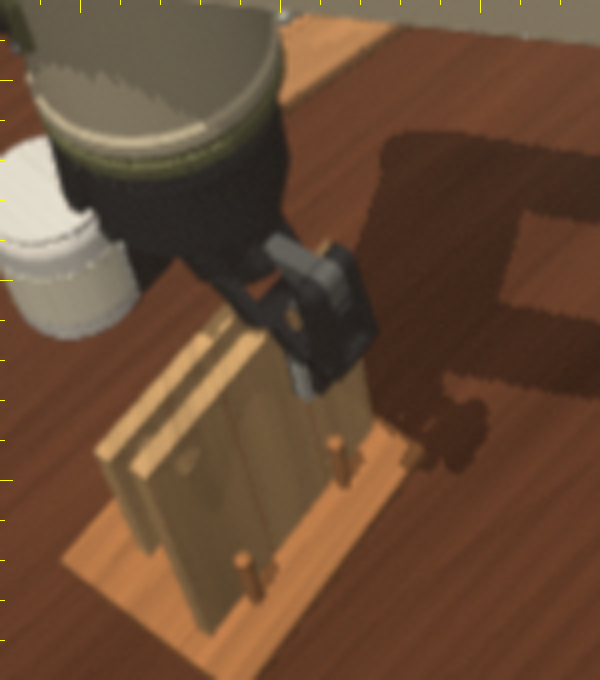

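View pics/d2.png

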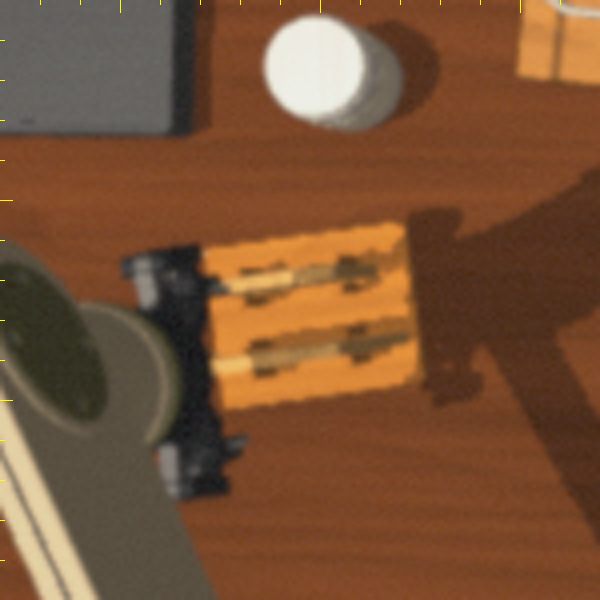

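The fingers straddle the tall board: the near finger is at (255,325) in the side view, in front of its face. The small board stays clear on the far side.

Call:
carry_out:
  increments:
    - [[0,0,0.015],[0,0,0],0]
    - [[0,0,0.015],[0,0,0],0]
    - [[0,0,0.014],[0,0,0],0]
    - [[0,0,0],[0,0,0],1]
    - [[0,0,0],[0,0,0],1]
    - [[0,0,0],[0,0,0],1]
    - [[0,0,0],[0,0,0],1]
    - [[0,0,0],[0,0,0],1]
    - [[0,0,0],[0,0,0],1]
    - [[0,0,0],[0,0,0],1]
  newtons: 40

```text
time: 4.2
tool_pos: [502.0, 329.8, 157.0]
tcp_rot: [179.7, -0.0, 98.4]
ft_force: [0.4, 0.8, -3.4]
finger_gap: 8.4
```

Call:
carry_out:
  increments:
    - [[0,0,-0.02],[0,0,0],1]
    - [[0,0,-0.03],[0,0,0],1]
    - [[0,0,-0.03],[0,0,0],1]
    - [[0,0,-0.03],[0,0,0],1]
    - [[0,0,-0.03],[0,0,0],1]
    - [[0,0,0],[0,0,0],1]

```text
time: 4.8
tool_pos: [500.0, 328.7, 299.0]
tcp_rot: [180.0, 0.1, 98.4]
ft_force: [1.2, -0.1, -0.8]
finger_gap: 8.3
```

Run:
```python
from plan import *
st()
s=r.snapshot("side")["image"];t=r.snapshot("top")["image"]
crop(s,150,170,320,400,3,"e1");crop(t,100,150,250,300,4,"e2")
```

```text
{'time': np.float64(4.8), 'joint_pos': array([28.5,  6.2, 79.6, -0.1, 94.2, 20. ]), 'tool_pos': array([500. , 328.7, 299. ]), 'tcp_rot': array([1.80e+02, 1.00e-01, 9.84e+01]), 'ft_force': array([ 1.2, -0.1, -0.8]), 'finger_gap': np.float64(8.3)}
```

View pics/e1.png

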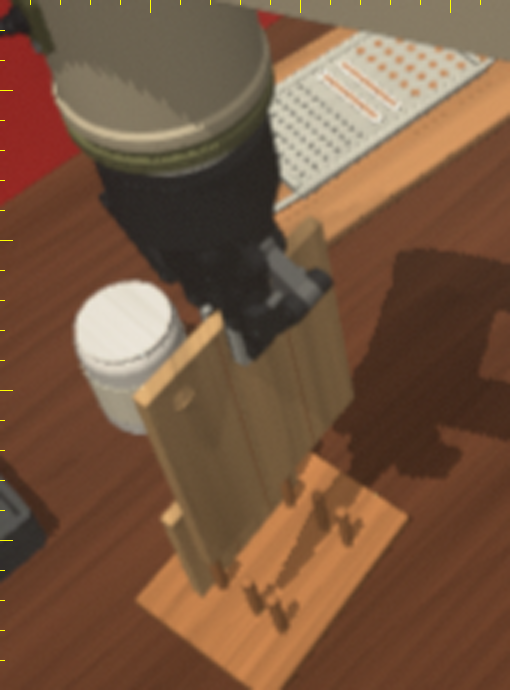

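Run:
```python
from plan import *
z=Rot.from_euler("z",8.4,degrees=True)
p=np.array([500,328.7,299])
for l in [(0,65,36),(-4.5,65,-144),(4.5,65,-144),(-4.5,-65,36),(-4.5,-65,-144)]:
    print(l,proj("side",p+z.apply(l)))
s=cv2.imread("pics/e1.png");print(s.shape)
```

```text
(0, 65, 36) [[195.46274446 303.37666008]]
(-4.5, 65, -144) [[219.75677685 358.43093742]]
(4.5, 65, -144) [[215.87914302 355.60481985]]
(-4.5, -65, 36) [[256.67564287 243.69506978]]
(-4.5, -65, -144) [[267.01558533 302.08108025]]
(690, 510, 3)
```

Run:
```python
from plan import *
q=lambda a,b,z:[(a,b,z),(a,-b,z),(-a,-b,z),(-a,b,z)]
from fit import fit
fit(q(50,75,100),[(343.3,246.7),(390.7,216.7),(420,242.7),(372.7,275.3)],[(300,236.25),(353,247),(346,283.25),(292.5,272)],[450,0,0])
tin=np.array([446.5,-34.5,0]);psi=-10.9
zz=Rot.from_euler("z",psi,degrees=True)
B=zz*Rot.from_euler("y",-18,degrees=True)
c=tin+zz.apply([86.5,0,0]); T=c-B.apply([-4.5,0,-144]); print(T)
e=plan(T+[0,0,140],down(psi,18),cl=1)
plan(T+[0,0,15],down(psi,18),cl=1,start=e,vmax=30)
```

```text
[445.9  -33.15 -10.86] [-0.6 -1.  -0.4 -0.9  0.6 -1.  -0.5 -0.1 -0.6  0.6  0.1  0.7 -0.1  0.4
 -0.4  0.8]
[491.94633277 -43.25158427 138.34271482]
dist [  -6.6 -371.1  -15.5] ang 26.6
[[[-0.0407, -0.0068, 0.0019], [-0.035, -0.005, 0.037], 1], [[-0.0409, -0.0053, 0.0019], [-0.035, -0.005, 0.037], 1], [[-0.041, -0.0038, 0.002], [-0.035, -0.005, 0.037], 1], [[-0.0412, -0.0024, 0.0021], [-0.035, -0.005, 0.037], 1], [[-0.0412, -0.0009, 0.0023], [-0.035, -0.005, 0.037], 1], [[-0.0412, 0.0005, 0.0025], [-0.035, -0.005, 0.037], 1], [[-0.0411, 0.002, 0.0027], [-0.035, -0.005, 0.037], 1], [[-0.041, 0.0034, 0.0031], [-0.035, -0.005, 0.037], 1], [[-0.0409, 0.0048, 0.0034], [-0.035, -0.005, 0.037], 1]]
dist [   0.    0. -125.] ang 0.0
[[[0.0, -0.0077, 0.0238], [0.0, 0.0, 0.0], 1], [[0.0, -0.0077, 0.0238], [0.0, 0.0, 0.0], 1], [[0.0, -0.0077, 0.0238], [0.0, 0.0, 0.0], 1], [[0.0, -0.0077, 0.0238], [0.0, 0.0, 0.0], 1], [[0.0, -0.0077, 0.0238], [0.0, 0.0, 0.0], 1]]
```

Call:
carry_out:
  increments:
    - [[-0.02,-0.004,0],[-0.02,0,0.02],1]
    - [[-0.041,-0.005,0.002],[-0.035,-0.005,0.037],1]
    - [[-0.041,-0.004,0.002],[-0.035,-0.005,0.037],1]
    - [[-0.041,-0.002,0.002],[-0.035,-0.005,0.037],1]
    - [[-0.041,-0.001,0.002],[-0.035,-0.005,0.037],1]
    - [[-0.041,0,0.002],[-0.035,-0.005,0.037],1]
    - [[-0.041,0.002,0.003],[-0.035,-0.005,0.037],1]
    - [[-0.041,0.003,0.003],[-0.035,-0.005,0.037],1]
    - [[-0.03,0.005,0.003],[-0.035,-0.005,0.037],1]
    - [[-0.015,0,0],[-0.015,-0.005,0.017],1]
    - [[0,0,0],[0,0,0],1]

```text
time: 6.0
tool_pos: [482.2, -39.0, 249.1]
tcp_rot: [163.6, 0.5, 78.6]
ft_force: [-0.3, 0.2, -2.0]
finger_gap: 8.5
```

```bash
cat > tgt.py <<'E'
from plan import *
tin=np.array([446.5,-34.5,0]);psi=-10.9
zz=Rot.from_euler("z",psi,degrees=True)
def T(d=86.5,th=18,dy=0):
    B=zz*Rot.from_euler("y",-th,degrees=True)
    return tin+zz.apply([d,dy,0])-B.apply([-4.5,0,-144])
E
python3 - <<'E'
from tgt import *
st();e=plan(T()+[0,0,100],down(psi,18),cl=1,vmax=20)
plan(T()+[0,0,15],down(psi,18),cl=1,start=e,vmax=30)
E
```

```text
{'time': np.float64(6.0), 'joint_pos': array([-10. , -28.6, 116.7,  -0.9,  75.5,   1.4]), 'tool_pos': array([482.2, -39. , 249.1]), 'tcp_rot': array([163.6,   0.5,  78.6]), 'ft_force': array([-0.3,  0.2, -2. ]), 'finger_gap': np.float64(8.5)}
dist [  9.8  -4.3 -10.7] ang 1.8
[[[-0.0022, 0.0069, 0.0133], [-0.028, 0.012, -0.006], 1]]
dist [  0.   0. -85.] ang 0.0
[[[0.0, -0.0088, 0.0269], [0.0, 0.0, 0.0], 1], [[0.0, -0.0088, 0.0269], [0.0, 0.0, 0.0], 1], [[0.0, -0.0088, 0.0269], [0.0, 0.0, 0.0], 1]]
```

Call:
carry_out:
  increments:
    - [[-0.002,0.01,0],[-0.028,0.012,-0.006],1]
    - [[0,0,0],[0,0,0],1]

```text
time: 6.2
tool_pos: [490.7, -42.3, 248.9]
tcp_rot: [162.1, -0.1, 79.2]
ft_force: [-0.1, -0.8, -1.9]
finger_gap: 8.7
```

Run:
```python
from tgt import *
st();e=plan(T()+[0,0,15],down(psi,18),cl=1,vmax=25)
s=r.snapshot("side")["image"];t=r.snapshot("top")["image"]
crop(s,250,100,450,300,4,"f1");crop(t,250,180,400,320,4,"f2")
```

```text
{'time': np.float64(6.2), 'joint_pos': array([-1.10e+01, -2.87e+01,  1.17e+02,  1.00e-01,  7.38e+01, -2.00e-01]), 'tool_pos': array([490.7, -42.3, 248.9]), 'tcp_rot': array([ 1.621e+02, -1.000e-01,  7.920e+01]), 'ft_force': array([-0.1, -0.8, -1.9]), 'finger_gap': np.float64(8.7)}
dist [  1.2  -1.  -95.5] ang 0.2
[[[-0.0002, -0.007, 0.0228], [-0.001, -0.0, 0.0], 1], [[-0.0002, -0.007, 0.0228], [-0.001, -0.0, 0.0], 1], [[-0.0002, -0.007, 0.0228], [-0.001, -0.0, 0.0], 1], [[-0.0002, -0.007, 0.0228], [-0.001, -0.0, 0.0], 1]]
```

View pics/f1.png

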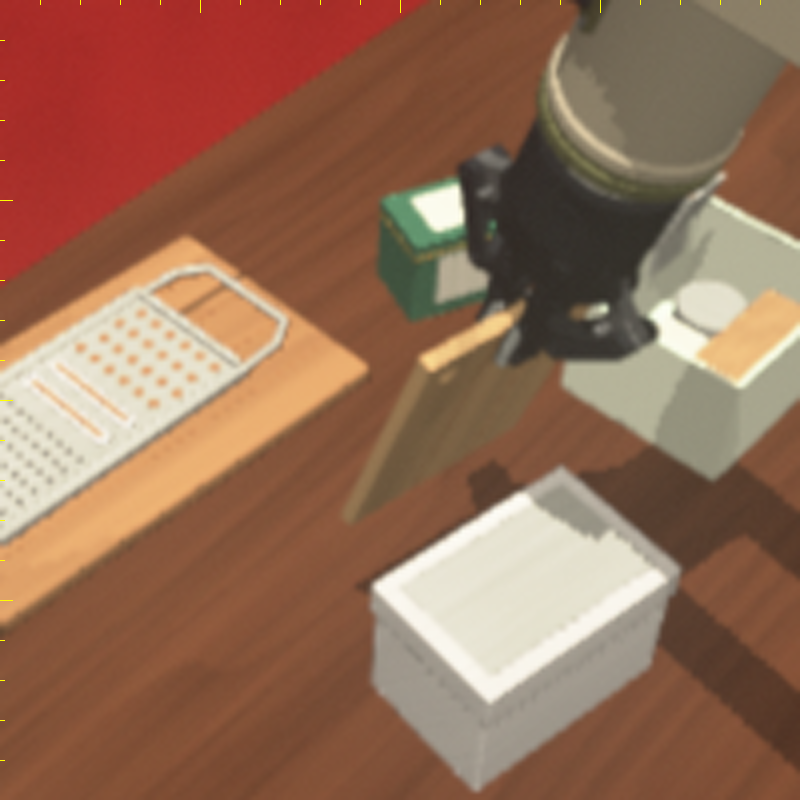

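View pics/f2.png

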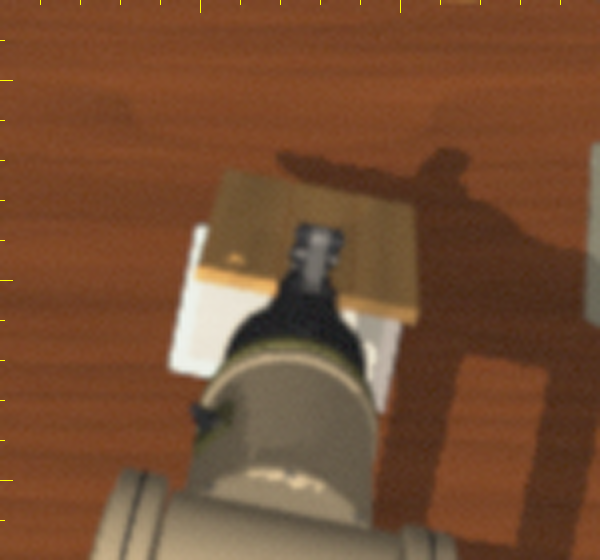

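The tilted board hangs square beyond the tin, whose lid edge is near (345,247) to (390,217) in the side view. The next move is to lower it.

Call:
carry_out:
  increments:
    - [[0,-0.007,0.0228],[0,0,0],1]
    - [[0,-0.007,0.0228],[0,0,0],1]
    - [[0,-0.007,0.0228],[0,0,0],1]
    - [[0,-0.005,0.0175],[0,0,0],1]
    - [[0,0,0],[0,0,0],1]

```text
time: 6.8
tool_pos: [493.6, -37.9, 157.9]
tcp_rot: [162.2, -0.1, 79.6]
ft_force: [-0.1, -0.2, -1.7]
finger_gap: 8.6
```

Run:
```python
from tgt import *
st();e=plan(T()+[0,0,0],down(psi,18),cl=1,vmax=4)
```

```text
{'time': np.float64(6.8), 'joint_pos': array([-1.040e+01, -2.510e+01,  1.241e+02,  1.000e-01,  6.320e+01,
       -0.000e+00]), 'tool_pos': array([493.6, -37.9, 157.9]), 'tcp_rot': array([ 1.622e+02, -1.000e-01,  7.960e+01]), 'ft_force': array([-0.1, -0.2, -1.7]), 'finger_gap': np.float64(8.6)}
dist [ -1.7  -5.3 -19.5] ang 0.5
[[[-0.0009, -0.0011, 0.0031], [-0.0, -0.001, 0.001], 1], [[-0.0009, -0.0011, 0.0031], [-0.0, -0.001, 0.001], 1], [[-0.0009, -0.0011, 0.0031], [-0.0, -0.001, 0.001], 1], [[-0.0009, -0.0011, 0.0031], [-0.0, -0.001, 0.001], 1], [[-0.0009, -0.0011, 0.0031], [-0.0, -0.001, 0.001], 1], [[-0.0009, -0.0011, 0.0031], [-0.0, -0.001, 0.001], 1]]
```

Call:
carry_out:
  increments:
    - [[-0.002,-0.001,0.004],[0,0,0.002],1]
    - [[-0.001,-0.001,0.004],[0,0,0.002],1]
    - [[-0.001,-0.001,0.004],[0,0,0],1]
    - [[0,0,0],[0,0,0],1]

```text
time: 7.2
tool_pos: [495.7, -41.3, 148.0]
tcp_rot: [162.0, -0.2, 79.5]
ft_force: [-0.4, 0.1, -1.9]
finger_gap: 8.3
```

Run:
```python
from tgt import *
st();e=plan(T()+[0,0,0],down(psi,18),cl=1,vmax=4)
s=r.snapshot("side")["image"];t=r.snapshot("top")["image"]
crop(s,300,150,450,300,5,"g1");crop(t,270,200,380,300,6,"g2")
```

```text
{'time': np.float64(7.2), 'joint_pos': array([-10.9, -24.3, 124.6,   0.4,  61.7,  -0.5]), 'tool_pos': array([495.7, -41.3, 148. ]), 'tcp_rot': array([162. ,  -0.2,  79.5]), 'ft_force': array([-0.4,  0.1, -1.9]), 'finger_gap': np.float64(8.3)}
dist [-3.7 -1.9 -9.6] ang 0.4
[[[-0.0009, -0.002, 0.0027], [0.0, -0.002, 0.002], 1], [[-0.0009, -0.002, 0.0027], [0.0, -0.002, 0.002], 1], [[-0.0009, -0.002, 0.0027], [0.0, -0.002, 0.002], 1]]
```

View pics/g1.png

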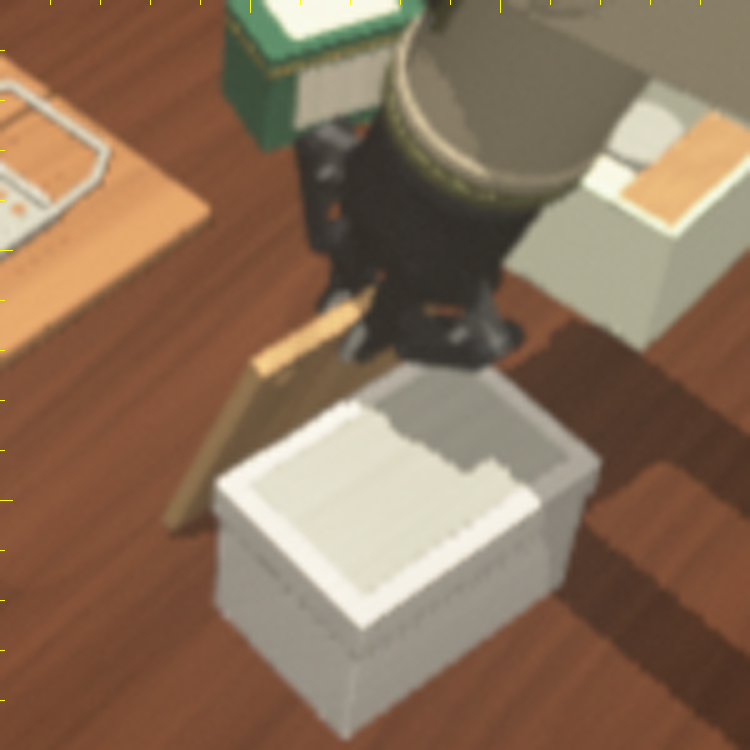

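View pics/g2.png

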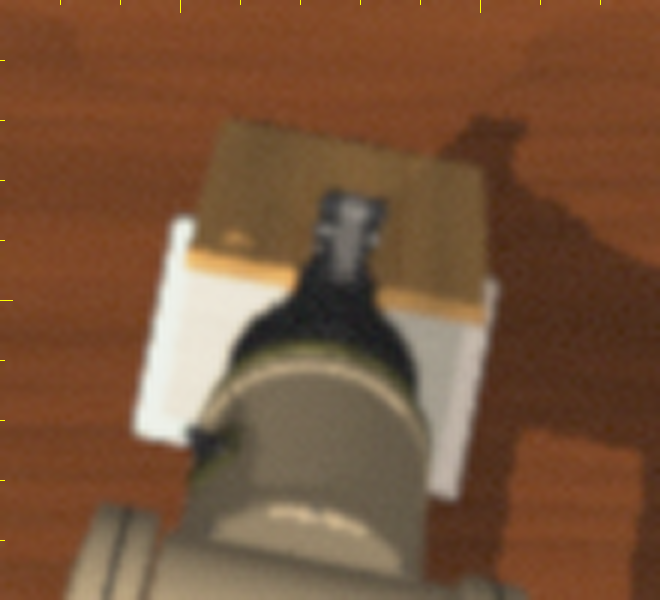

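Call:
carry_out:
  increments:
    - [[0,-0.003,0.004],[0,0,0],1]
    - [[0,-0.002,0.002],[0,0,0],1]
    - [[0,-0.001,0.001],[0,0,0],1]

```text
time: 7.6
tool_pos: [493.0, -40.9, 140.8]
tcp_rot: [161.8, -0.2, 79.5]
ft_force: [-0.9, 0.2, -1.4]
finger_gap: 8.5
```

Run:
```python
from tgt import *
st();e=plan(T()+[0,0,0],down(psi,18),cl=1,vmax=4)
```

```text
{'time': np.float64(7.6), 'joint_pos': array([-10.9, -24.6, 125.6,   0.4,  60.8,  -0.5]), 'tool_pos': array([493. , -40.9, 140.8]), 'tcp_rot': array([161.8,  -0.2,  79.5]), 'ft_force': array([-0.9,  0.2, -1.4]), 'finger_gap': np.float64(8.5)}
dist [-1.  -2.4 -2.4] ang 0.5
[[[-0.0025, -0.0013, 0.0021], [0.003, -0.005, 0.005], 1]]
```

Call:
carry_out:
  increments:
    - [[-0.001,-0.001,0.001],[0,0,0],1]
    - [[-0.001,0,0.001],[0,0,0],1]

```text
time: 7.8
tool_pos: [492.5, -42.6, 138.9]
tcp_rot: [161.7, -0.2, 79.5]
ft_force: [-1.5, 2.2, 6.3]
finger_gap: 8.3
```

Call:
carry_out:
  increments:
    - [[0,0,0.001],[0,0,0],1]

```text
time: 7.9
tool_pos: [493.5, -42.8, 138.9]
tcp_rot: [161.6, -0.2, 79.5]
ft_force: [-2.7, 3.5, 7.3]
finger_gap: 8.2
```

Call:
carry_out:
  increments:
    - [[0,0,0.001],[0,0,0],1]

```text
time: 8.0
tool_pos: [494.5, -42.8, 138.8]
tcp_rot: [161.5, -0.3, 79.5]
ft_force: [-4.0, 2.7, 6.3]
finger_gap: 8.3
```

Call:
carry_out:
  increments:
    - [[0,0,0],[0,0,0],0.88]
    - [[0,0,0],[0,0,0],0.85]
    - [[0,0,0],[0,0,0],0.82]
    - [[0,0,0],[0,0,0],0.78]
    - [[0,0,0],[0,0,0],0.74]
    - [[0,0,0],[0,0,0],0.7]
    - [[0,0,0],[0,0,0],0.6]
    - [[0,0,0],[0,0,0],0.5]

```text
time: 8.8
tool_pos: [494.3, -43.3, 138.2]
tcp_rot: [161.6, -0.2, 79.5]
ft_force: [-0.4, 0.6, 0.0]
finger_gap: 42.4
```

Run:
```python
from tgt import *
s=r.snapshot("side")["image"];t=r.snapshot("top")["image"];st()
crop(s,300,150,450,300,5,"i1");crop(t,270,200,380,300,6,"i2")
```

```text
{'time': np.float64(8.9), 'joint_pos': array([-11.3, -24.4, 125.8,   0.5,  60.2,  -0.9]), 'tool_pos': array([494.3, -43.3, 138.2]), 'tcp_rot': array([161.6,  -0.2,  79.5]), 'ft_force': array([-0. , -0.8,  0.4]), 'finger_gap': np.float64(42.7)}
```

View pics/i1.png

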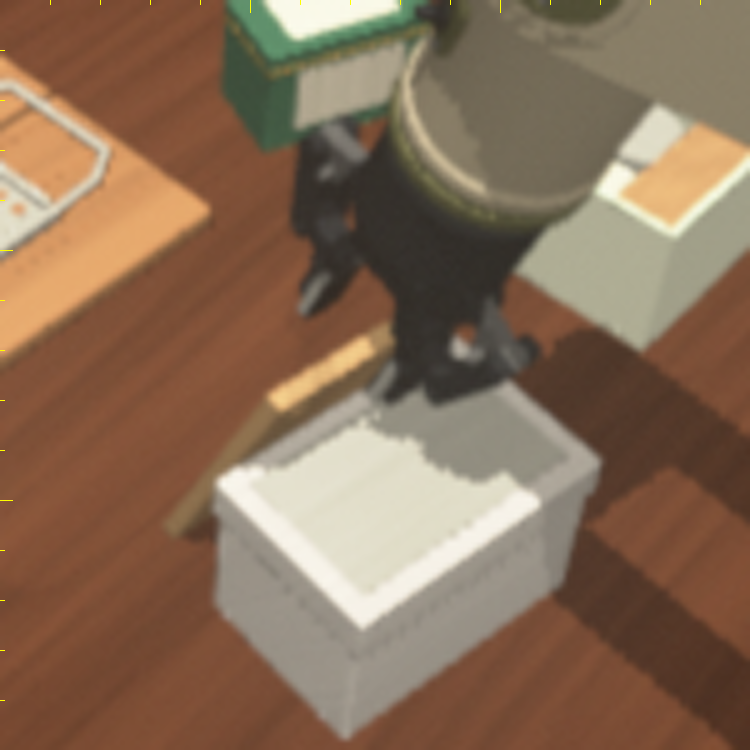

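View pics/i2.png

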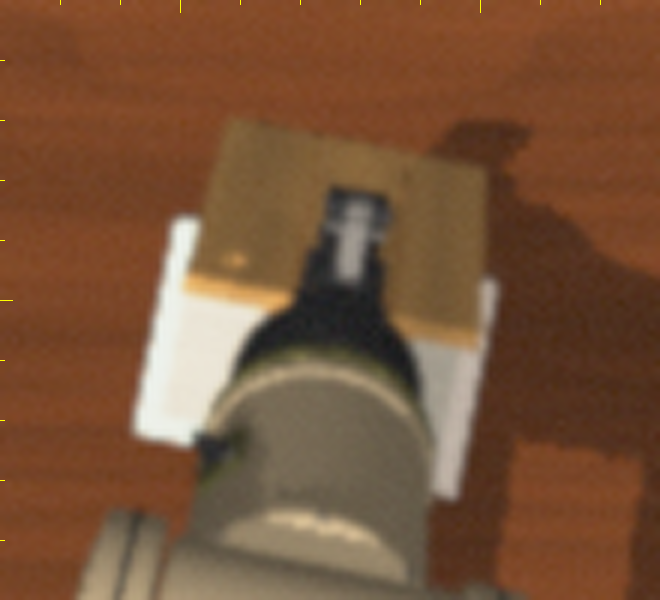

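Call:
carry_out:
  increments:
    - [[0,0,0],[0,0,0],0.35]
    - [[0,0,0],[0,0,0],0.2]
    - [[0,0,0],[0,0,0],0]
    - [[0,0,0],[0,0,0],0]
    - [[0,0,0],[0,0,0],0]

```text
time: 9.4
tool_pos: [494.4, -43.3, 138.4]
tcp_rot: [161.6, -0.2, 79.5]
ft_force: [0.2, -0.3, -0.2]
finger_gap: 85.7
```

Run:
```python
from tgt import *
s=r.snapshot("side")["image"];t=r.snapshot("top")["image"];st()
crop(s,300,150,450,300,5,"j1");crop(t,270,200,380,300,6,"j2")
```

```text
{'time': np.float64(9.5), 'joint_pos': array([-11.2, -24.4, 125.8,   0.5,  60.2,  -0.9]), 'tool_pos': array([494.4, -43.3, 138.4]), 'tcp_rot': array([161.6,  -0.2,  79.5]), 'ft_force': array([-0.8,  1.2,  0. ]), 'finger_gap': np.float64(85.5)}
```

View pics/j1.png

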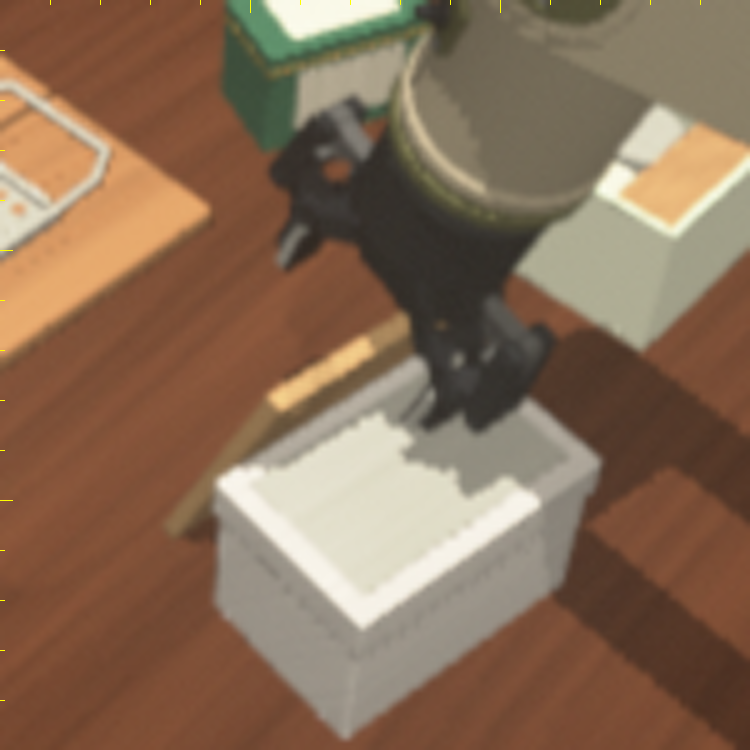

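The board stayed put as the fingers opened fully; its top edge now runs from (354,231). Next I retract along the tool axis.

Call:
carry_out:
  increments:
    - [[0,0,-0.02],[0,0,0],0]
    - [[0,0,-0.03],[0,0,0],0]
    - [[0,0,-0.04],[0,0,0],0]
    - [[0,0,-0.04],[0.05,0,0],0]
    - [[0,0,-0.03],[0.1,0,0],0]
    - [[-0.02,0,-0.02],[0.1,0,0],0]
    - [[-0.04,0,0],[0.06,0,0],0]
    - [[-0.04,0,0],[0,0,-0.03],0]
    - [[-0.04,0,0],[0,0,-0.03],0]
    - [[-0.04,0,0],[0,0,-0.03],0]
    - [[0,0,0],[0,0,0],0]

```text
time: 10.6
tool_pos: [410.1, -217.3, 316.5]
tcp_rot: [179.9, -0.2, 85.1]
ft_force: [-1.8, 0.9, -1.0]
finger_gap: 85.1
```

Run:
```python
from tgt import *
s=r.snapshot("side")["image"];t=r.snapshot("top")["image"];st()
cv2.imwrite("pics/k0.png",t);crop(s,300,150,450,300,5,"k1");crop(t,270,200,380,300,6,"k2");crop(s,380,120,470,220,6,"k3")
```

```text
{'time': np.float64(10.7), 'joint_pos': array([-34.1, -15.1,  98. ,   0.3,  97.1, -29.3]), 'tool_pos': array([ 410.8, -214.2,  316.6]), 'tcp_rot': array([179.9,  -0.3,  85.2]), 'ft_force': array([ 0.6, -0.1,  0.7]), 'finger_gap': np.float64(85.2)}
```

View pics/k1.png

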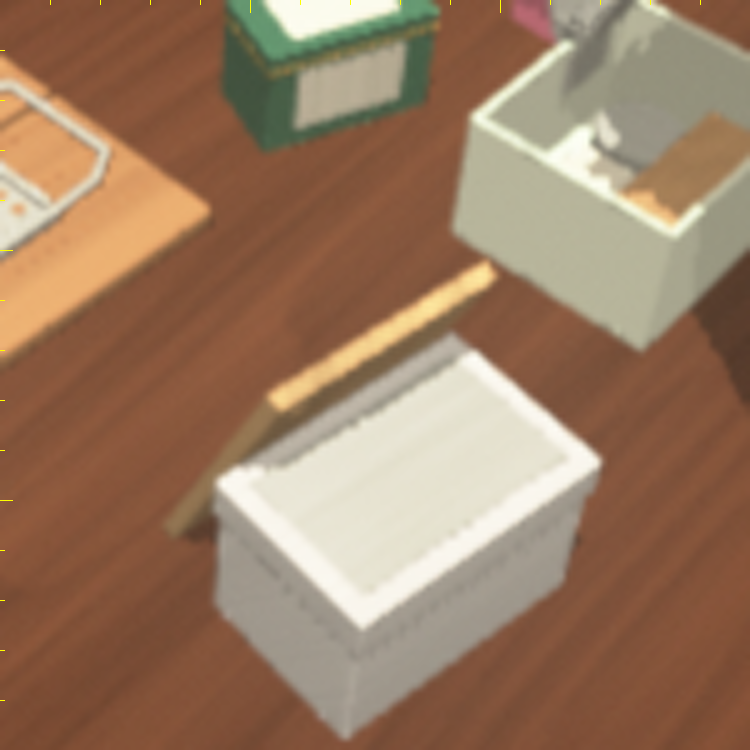

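View pics/k2.png

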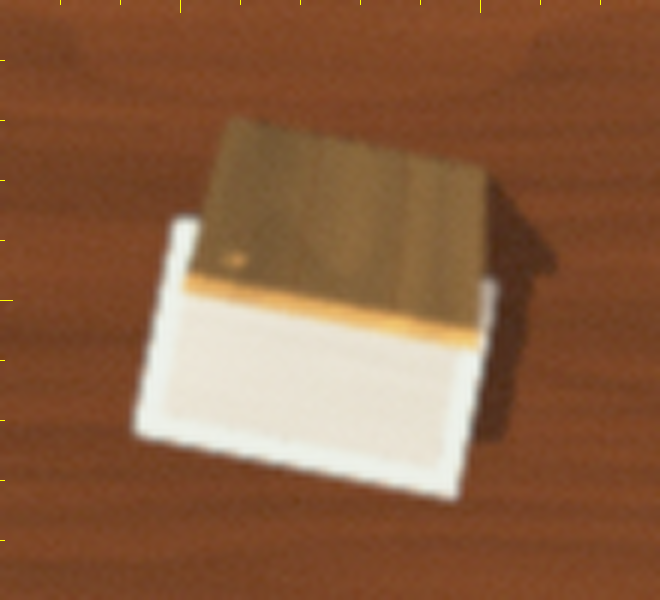

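View pics/k0.png

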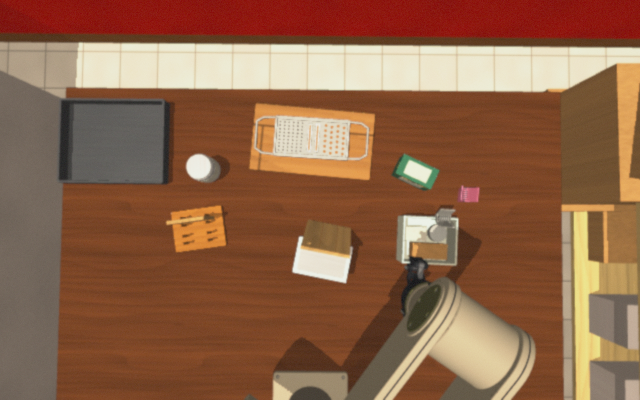

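```bash
cat > bfit.py <<'E'
from h import *
def bfit(L,S,T,x0=(530,-50,-10.9,20),zoff=True):
    L=np.array(L,float)
    def W(p):
        B=Rot.from_euler("z",p[2],degrees=True)*Rot.from_euler("y",-p[3],degrees=True)
        return np.array([p[0],p[1],(p[4] if zoff else 0)])+B.apply(L-np.array([-4.5,0,-90])) 
    def res(p):
        o=[]
        for n,U in(("side",S),("top",T)):
            for a,b in zip(proj(n,W(p)),U):
                if b is not None:o+=list(a-np.array(b))
        return np.array(o)
    q=least_squares(res,list(x0)+([0] if zoff else []),loss="soft_l1");p=q.x;print(p.round(2),res(p).round(1))
    B=Rot.from_euler("z",p[2],degrees=True)*Rot.from_euler("y",-p[3],degrees=True)
    top=np.array([p[0],p[1],0])+B.apply([4.5,0,180]);print("top",top.round(1));return p,top
E
python3 - <<'E'
from bfit import *
L=[(-4.5,65,90),(-4.5,-65,90),(4.5,65,90),(4.5,-65,90),(4.5,65,-90),(4.5,-65,-90),(-4.5,65,-90)]
T=[(300.5,248.3),(349.7,257.8),(301.7,245.5),(350,254.7),(309.2,220),(350.8,227.5),None]
S=[(355.6,232.4),(399.4,205.2),(354,229),(398,202.4),(333,255.4),None,(336,257.4)]
bfit(L,S,T);bfit(L,S,T,zoff=False)
E
```

```text
[534.84 -53.07 -10.73  21.6   -4.17] [ 0.3 -0.1 -0.3  0.2 -0.5 -0.1 -1.3 -0.1 -0.3 -0.2 -1.3  0.7  0.5  0.4
  0.7  0.7 -0.1  0.1  1.1  0.8 -0.5 -0.2  0.5  0.8]
top [473.8 -41.5 169. ]
[534.72 -51.81 -10.65  21.93] [ 0.4 -0.6 -0.1 -0.4 -0.4 -0.6 -1.1 -0.8 -0.6 -0.8 -1.5  0.1 -0.1  0.9
  0.3  1.3 -0.8  0.6  0.7  1.3 -0.9 -0.1  0.2  0.8]
top [472.8 -40.2 168.7]
```

View pics/k3.png

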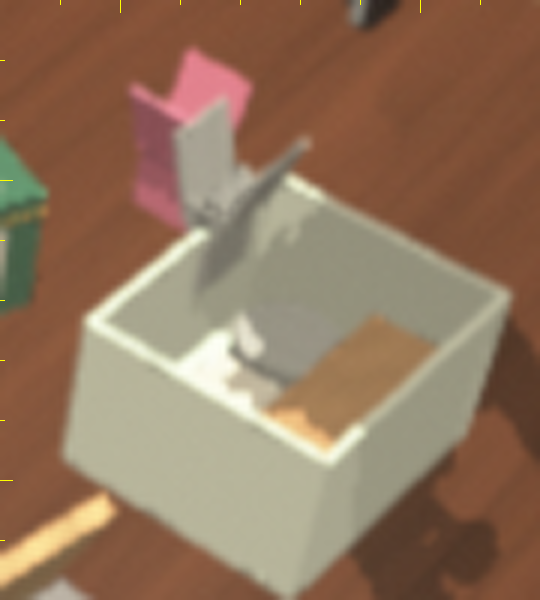

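Run:
```python
from h import *
crop(cv2.imread("pics/top0.png"),425,195,475,240,14,"l1");crop(cv2.imread("pics/side0.png"),395,125,445,180,12,"l2")
```

```text
(no output)
```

View pics/l1.png

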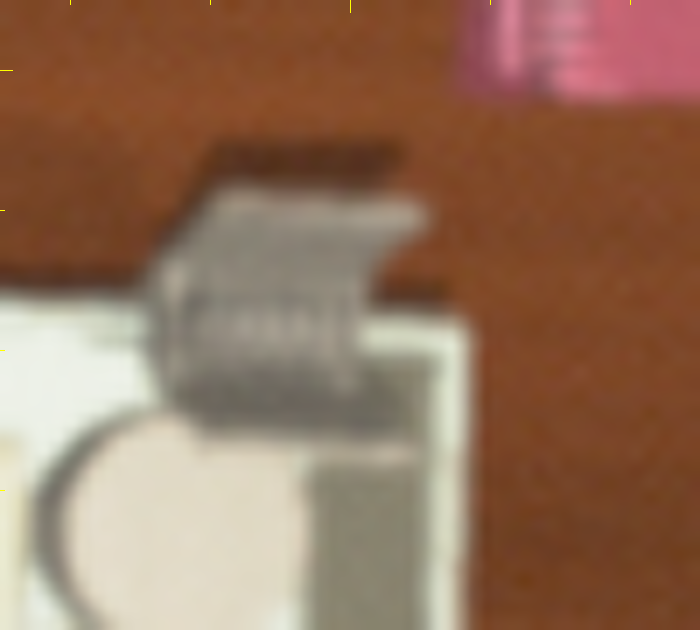

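View pics/l2.png

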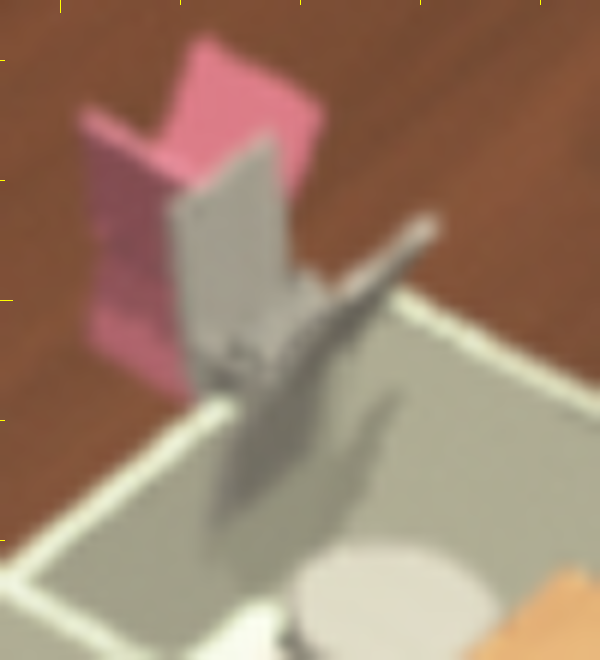

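Run:
```python
from fit import *
S=[(409.6,141.7),(417.7,135.8),(431.3,143.3),(422.5,149.6)];T=[(440.4,208.6),(455.7,210),(454.6,227.5),(439.3,226.4)]
for a,b in zip(S,T):print([x.round(1) for x in tri(a,b)])
fit([(24,20,38),(24,-20,38),(-24,-20,38),(-24,20,38)],S,T,[560,-350,0],z=97,freez=True)
fit([(24,20,38),(24,-20,38),(-24,-20,38),(-24,20,38)],S,T,[560,-350,0],z=97)
```

```text
[array([ 587.2, -346.5,  135.5]), array([-1. , -0. ,  0.5,  0.8])]
[array([ 584.9, -387.1,  133.7]), array([-0.5, -0. ,  0.2,  0.4])]
[array([ 538.5, -384.1,  133.5]), array([-0.4,  0. ,  0.2,  0.3])]
[array([ 541.1, -342.9,  134.9]), array([-0.4,  0. ,  0.2,  0.3])]
[ 563.07 -365.07   -4.34   -0.64] [-1.4  0.1 -0.7 -0.2 -0.3  0.  -0.2  0.2  0.5  0.3  0.2  0.2 -0.   0.7
  0.3  0.5]
[ 562.95 -364.72   -4.34] [-1.4 -0.1 -0.7 -0.3 -0.2 -0.1 -0.2  0.   0.5  0.3  0.2  0.2 -0.1  0.7
  0.2  0.5]
```

Two things have the clip's shape. The pink one is at top (470,194), side (410,145), and stands free on the counter. The grey steel one is at top (446,217), side (417,157), and sits astride the tub's +x rim. The steel one fits the description, and the enlarged crop confirms it.

Run:
```python
from plan import *
e=plan([563,-365,210],down(-3.5),vmax=40)
```

```text
dist [ 152.2 -150.8 -106.6] ang 1.4
[[[-0.023, 0.0274, 0.0177], [0.0, -0.001, -0.004], 0], [[-0.0231, 0.0273, 0.0177], [0.0, -0.001, -0.004], 0], [[-0.0232, 0.0272, 0.0177], [0.0, -0.001, -0.004], 0], [[-0.0233, 0.0271, 0.0177], [0.0, -0.001, -0.004], 0], [[-0.0234, 0.027, 0.0177], [0.0, -0.001, -0.004], 0], [[-0.0235, 0.0269, 0.0178], [0.0, -0.001, -0.004], 0]]
```

Call:
carry_out:
  increments:
    - [[-0.023,0.027,0.01],[0,-0.001,-0.004],0]
    - [[-0.023,0.027,0.014],[0,-0.001,-0.004],0]
    - [[-0.023,0.027,0.018],[0,-0.001,-0.004],0]
    - [[-0.023,0.027,0.018],[0,-0.001,-0.004],0]
    - [[-0.023,0.027,0.02],[0,-0.001,-0.004],0]
    - [[-0.02,0.02,0.02],[0,-0.001,-0.004],0]
    - [[0,0,0],[0,0,0],0]
    - [[0,0,0],[0,0,0],0]

```text
time: 11.5
tool_pos: [567.2, -353.4, 215.0]
tcp_rot: [179.6, -0.0, 87.2]
ft_force: [-0.7, 0.9, 1.1]
finger_gap: 85.2
```

Run:
```python
from plan import *
st()
e=plan([563,-365,170],down(-3.5),vmax=25)
plan([563,-365,106],down(-3.5),vmax=20,start=e)
```

```text
{'time': np.float64(11.5), 'joint_pos': array([-36.5,  18.1,  74.8,   0.2,  86.8, -33.6]), 'tool_pos': array([ 567.2, -353.4,  215. ]), 'tcp_rot': array([179.6,  -0. ,  87.2]), 'ft_force': array([-0.7,  0.9,  1.1]), 'finger_gap': np.float64(85.2)}
dist [ -4.2 -11.6 -45. ] ang 0.8
[[[-0.0059, -0.002, 0.0225], [0.003, -0.0, 0.006], 0], [[-0.0059, -0.0019, 0.0225], [0.003, -0.0, 0.006], 0]]
dist [  0.   0. -64.] ang 0.0
[[[0.0, 0.0, 0.016], [0.0, 0.0, 0.0], 0], [[0.0, 0.0, 0.016], [0.0, 0.0, 0.0], 0], [[0.0, 0.0, 0.016], [0.0, 0.0, 0.0], 0], [[0.0, 0.0, 0.016], [0.0, 0.0, 0.0], 0]]
```

Call:
carry_out:
  increments:
    - [[-0.006,-0.002,0.022],[0.003,0,0.006],0]
    - [[-0.006,-0.002,0.02],[0.003,0,0.006],0]
    - [[0,0,0],[0,0,0],0]
    - [[0,0,0],[0,0,0],0]

```text
time: 11.9
tool_pos: [564.5, -361.6, 176.5]
tcp_rot: [179.7, 0.1, 86.6]
ft_force: [-0.1, -0.3, 0.6]
finger_gap: 85.5
```

Run:
```python
from plan import *
s=r.snapshot("side")["image"];t=r.snapshot("top")["image"];st()
crop(s,370,80,480,220,5,"m1");crop(t,400,170,500,270,6,"m2")
e=plan([563,-365,106],down(-3.5),vmax=20)
```

```text
{'time': np.float64(12.0), 'joint_pos': array([-37.1,  19.6,  76.9,   0.1,  83.1, -33.7]), 'tool_pos': array([ 564.6, -361.9,  176.7]), 'tcp_rot': array([1.797e+02, 1.000e-01, 8.660e+01]), 'ft_force': array([ 0.2, -0.2,  0.2]), 'finger_gap': np.float64(85.3)}
dist [ -1.6  -3.1 -70.7] ang 0.4
[[[-0.0008, -0.0004, 0.0177], [0.001, 0.0, 0.001], 0], [[-0.0008, -0.0004, 0.0177], [0.001, 0.0, 0.001], 0], [[-0.0008, -0.0004, 0.0177], [0.001, 0.0, 0.001], 0], [[-0.0008, -0.0004, 0.0177], [0.001, 0.0, 0.001], 0]]
```

View pics/m1.png

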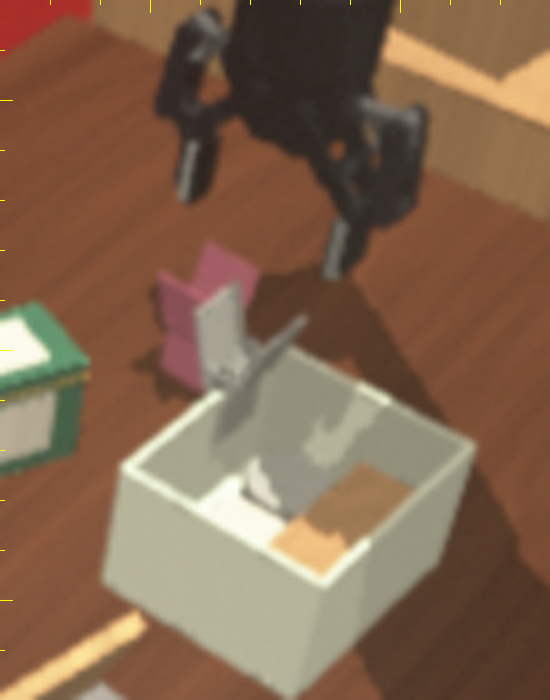

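View pics/m2.png

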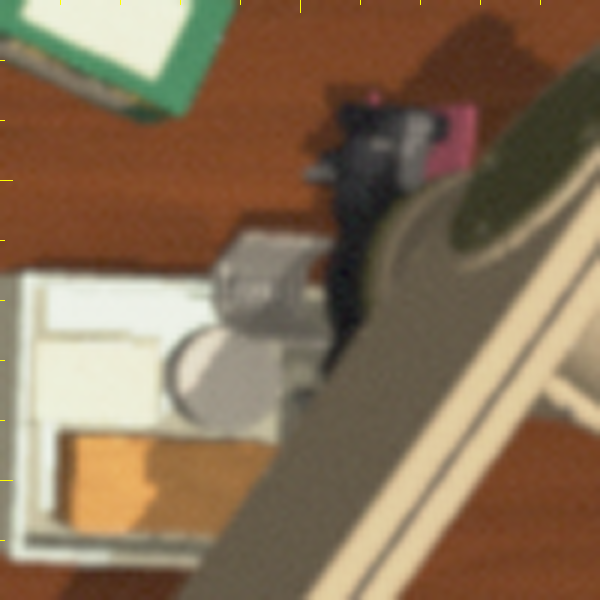

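Call:
carry_out:
  increments:
    - [[-0.001,-0.001,0.018],[0.001,0,0.001],0]
    - [[-0.001,0,0.018],[0.001,0,0.001],0]
    - [[-0.001,0,0.018],[0.001,0,0.001],0]
    - [[0,0,0.012],[0.001,0,0],0]
    - [[0,0,0],[0,0,0],0]
    - [[0,0,0],[0,0,0],0]

```text
time: 12.6
tool_pos: [563.8, -365.0, 106.3]
tcp_rot: [179.8, 0.1, 86.5]
ft_force: [-0.6, 0.5, 0.3]
finger_gap: 85.4
```

Run:
```python
from plan import *
s=r.snapshot("side")["image"];t=r.snapshot("top")["image"];st()
crop(s,370,80,480,220,5,"n1");crop(t,400,170,500,270,6,"n2")
e=plan([563,-365,106],down(-3.5),vmax=20)
```

```text
{'time': np.float64(12.7), 'joint_pos': array([-37.3,  22.9,  80.3,  -0. ,  76.6, -33.7]), 'tool_pos': array([ 564. , -365.2,  106.9]), 'tcp_rot': array([179.8,   0.2,  86.5]), 'ft_force': array([-0.3, -0.7, -0.1]), 'finger_gap': np.float64(85.3)}
dist [-1.   0.2 -0.9] ang 0.2
[[[0.0001, -0.0011, 0.0009], [0.003, 0.003, -0.001], 0]]
```

View pics/n1.png

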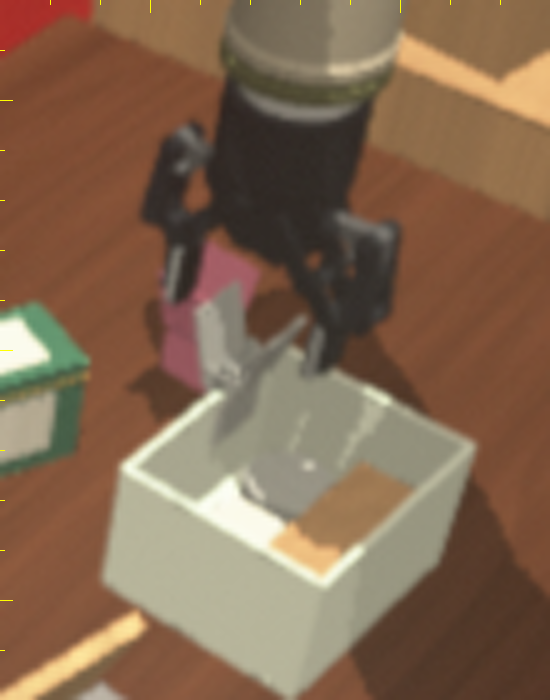

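Call:
carry_out:
  increments:
    - [[0,0,0],[0,0,0],0.3]
    - [[0,0,0],[0,0,0],0.45]
    - [[0,0,0],[0,0,0],0.55]
    - [[0,0,0],[0,0,0],0.62]
    - [[0,0,0],[0,0,0],0.7]
    - [[0,0,0],[0,0,0],0.8]
    - [[0,0,0],[0,0,0],1]
    - [[0,0,0],[0,0,0],1]
    - [[0,0,0],[0,0,0],1]
    - [[0,0,0],[0,0,0],1]
  newtons: 30

```text
time: 13.7
tool_pos: [567.0, -367.8, 114.9]
tcp_rot: [179.3, 0.5, 86.5]
ft_force: [-2.6, 0.4, 1.0]
finger_gap: 22.8
```

Run:
```python
from plan import *
s=r.snapshot("side")["image"];t=r.snapshot("top")["image"];st()
crop(s,380,90,460,200,7,"o1");crop(t,400,170,500,270,6,"o2")
```

```text
{'time': np.float64(13.8), 'joint_pos': array([-37.3,  22.5,  79.9,  -0.1,  76.7, -33.7]), 'tool_pos': array([ 567. , -367.8,  114.9]), 'tcp_rot': array([179.3,   0.5,  86.5]), 'ft_force': array([-2.2,  0.1,  0.6]), 'finger_gap': np.float64(22.8)}
```

View pics/o1.png

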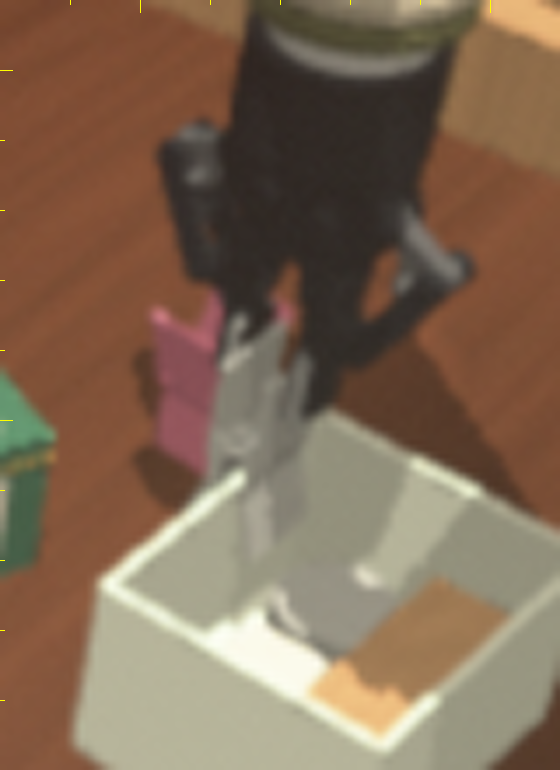

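Call:
carry_out:
  increments:
    - [[0,0,-0.01],[0,0,0],1]
    - [[0,0,-0.015],[0,0,0],1]
    - [[0,0,-0.02],[0,0,0],1]
    - [[0,0,-0.03],[0,0,0],1]
    - [[0,0,-0.04],[0,0,0],1]
    - [[0,0,-0.03],[0,0,0],1]
    - [[0,0,-0.02],[0,0,0],1]
    - [[0,0,0],[0,0,0],1]
    - [[0,0,0],[0,0,0],1]

```text
time: 14.7
tool_pos: [565.7, -365.5, 293.8]
tcp_rot: [179.0, 0.6, 86.5]
ft_force: [-0.2, 0.8, -1.6]
finger_gap: 22.8
```

Run:
```python
from plan import *
s=r.snapshot("side")["image"];t=r.snapshot("top")["image"];st()
crop(s,370,10,480,170,5,"p1");crop(t,400,150,500,270,6,"p2")
```

```text
{'time': np.float64(14.8), 'joint_pos': array([-37.2,  17. ,  68.1,   0. ,  93.9, -33.7]), 'tool_pos': array([ 565.5, -365.3,  292.9]), 'tcp_rot': array([179.1,   0.6,  86.5]), 'ft_force': array([-0.2, -0.2, -0.1]), 'finger_gap': np.float64(23.0)}
```

View pics/p1.png

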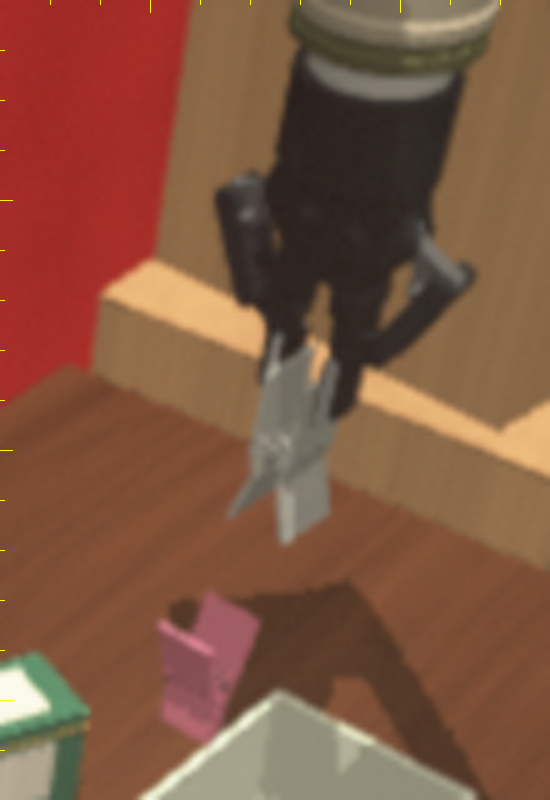

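View pics/p2.png

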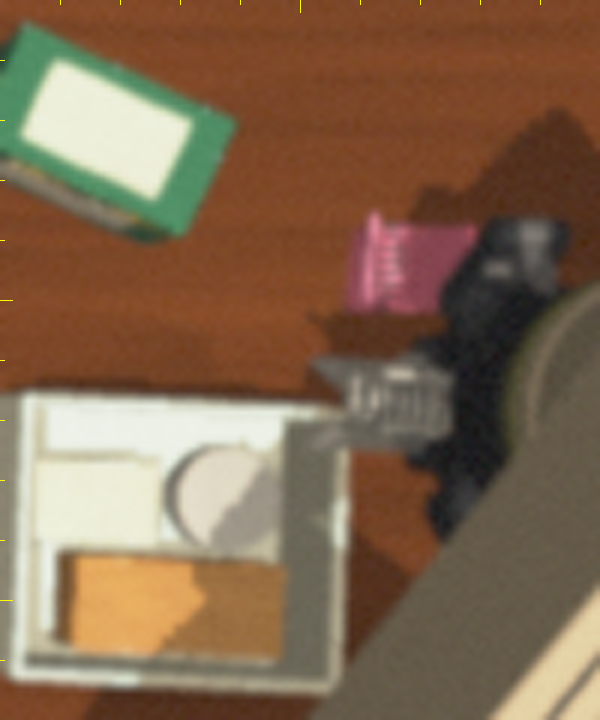

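Run:
```python
from plan import *
p=np.array(r.sense()["tool_pos"]);R=rotm(r.sense()["tcp_rot"])
for a,b in [((415.6,113),(452.5,210)),((427,118.6),(452.5,223.3))]:
    x,e=tri(a,b);print(x.round(1),e.round(1),"tool",R.inv().apply(x-p).round(1))
for h in (0,5,7,10,15):
    for y in(-15.5,15.5):
        for xx in (-20,20):
            w=p+R.apply([xx,y,h+44]);print(h,y,xx,proj("side",w)[0].round(1),proj("top",w)[0].round(1))
```

```text
[ 583.5 -346.4  232. ] [-0.2 -0.   0.1  0.2] tool [20.6 15.9 60.9]
[ 550.5 -347.7  229.4] [-0.6  0.   0.3  0.5] tool [ 17.3 -17.   63. ]
0 -15.5 -20 [435.8 106.2] [471.1 224.5]
0 -15.5 20 [426.7 112.7] [454.2 223.3]
0 15.5 -20 [425.9 101.3] [471.9 211.5]
0 15.5 20 [416.8 107.5] [455.1 210.3]
5 -15.5 -20 [435.4 107.8] [470.3 224.5]
5 -15.5 20 [426.3 114.3] [453.6 223.3]
5 15.5 -20 [425.6 102.9] [471.1 211.5]
5 15.5 20 [416.4 109.1] [454.4 210.3]
7 -15.5 -20 [435.3 108.5] [470.  224.4]
7 -15.5 20 [426.2 114.9] [453.3 223.2]
7 15.5 -20 [425.4 103.5] [470.8 211.5]
7 15.5 20 [416.3 109.8] [454.1 210.3]
10 -15.5 -20 [435.  109.4] [469.6 224.4]
10 -15.5 20 [425.9 115.9] [452.9 223.2]
10 15.5 -20 [425.2 104.5] [470.4 211.5]
10 15.5 20 [416.1 110.8] [453.7 210.3]
15 -15.5 -20 [434.6 111. ] [468.8 224.3]
15 -15.5 20 [425.6 117.5] [452.3 223.1]
15 15.5 -20 [424.9 106.1] [469.7 211.5]
15 15.5 20 [415.8 112.4] [453.1 210.3]
```

```bash
cat > fin.py <<'E'
from plan import *
P=np.array([473.3,-41,169]);PSI=-10.7;TH=21.7
B=Rot.from_euler("z",PSI,degrees=True)*Rot.from_euler("y",-TH,degrees=True)
def tcp(k): return P+B.apply([0,0,k])
RR=down(PSI,TH)
E
python3 - <<'E'
from fin import *
print(tcp(110),tcp(50));st()
e=plan(tcp(120),RR,cl=1,vmax=38)
E
```

```text
[433.33503153 -33.44854081 271.20458287] [455.13410524 -37.56751855 215.45662858]
{'time': np.float64(14.8), 'joint_pos': array([-37.2,  17. ,  68.1,   0. ,  93.9, -33.7]), 'tool_pos': array([ 565.5, -365.3,  292.9]), 'tcp_rot': array([179.1,   0.6,  86.5]), 'ft_force': array([-0.2, -0.2, -0.1]), 'finger_gap': np.float64(23.0)}
dist [-135.8  332.6  -12.4] ang 22.0
[[[0.0324, -0.0156, 0.0007], [-0.036, -0.001, 0.013], 1], [[0.0322, -0.016, 0.0], [-0.036, -0.001, 0.013], 1], [[0.032, -0.0164, -0.0006], [-0.036, -0.001, 0.013], 1], [[0.0318, -0.0168, -0.0012], [-0.036, -0.001, 0.013], 1], [[0.0315, -0.0171, -0.0019], [-0.036, -0.001, 0.013], 1], [[0.0313, -0.0174, -0.0026], [-0.036, -0.001, 0.013], 1], [[0.0311, -0.0177, -0.0033], [-0.036, -0.001, 0.013], 1], [[0.0309, -0.018, -0.0039], [-0.036, -0.001, 0.013], 1], [[0.0306, -0.0182, -0.0046], [-0.036, -0.001, 0.013], 1], [[0.0304, -0.0184, -0.0054], [-0.036, -0.001, 0.013], 1]]
```

Call:
carry_out:
  increments:
    - [[0.02,-0.01,-0.01],[-0.02,0,0.01],1]
    - [[0.032,-0.016,0],[-0.036,-0.001,0.013],1]
    - [[0.032,-0.016,0],[-0.036,-0.001,0.013],1]
    - [[0.032,-0.017,-0.001],[-0.036,-0.001,0.013],1]
    - [[0.032,-0.017,-0.002],[-0.036,-0.001,0.013],1]
    - [[0.031,-0.017,-0.003],[-0.036,-0.001,0.013],1]
    - [[0.031,-0.018,-0.003],[-0.036,-0.001,0.013],1]
    - [[0.031,-0.018,-0.004],[-0.036,-0.001,0.013],1]
    - [[0.03,-0.018,-0.004],[-0.036,-0.001,0.013],1]
    - [[0.02,-0.012,-0.003],[-0.036,-0.001,0.013],1]
    - [[0,0,0],[0,0,0],1]

```text
time: 15.9
tool_pos: [427.8, -43.4, 269.0]
tcp_rot: [160.5, -1.1, 78.8]
ft_force: [0.6, -0.2, -1.6]
finger_gap: 22.9
```

Run:
```python
from fin import *
st()
e=plan(tcp(115),RR,cl=1,vmax=20)
```

```text
{'time': np.float64(15.9), 'joint_pos': array([-14.4, -43.1, 124.1,   2.2,  79.6,  -3.1]), 'tool_pos': array([427.8, -43.4, 269. ]), 'tcp_rot': array([160.5,  -1.1,  78.8]), 'ft_force': array([ 0.6, -0.2, -1.6]), 'finger_gap': np.float64(22.9)}
dist [ 3.8 10.3  6.8] ang 2.5
[[[0.011, 0.0038, -0.0057], [-0.039, -0.015, -0.015], 1]]
```

Call:
carry_out:
  increments:
    - [[0.006,0.002,-0.003],[-0.02,-0.008,-0.008],1]
    - [[0.005,0.002,-0.003],[-0.02,-0.008,-0.008],1]
    - [[0,0,0],[0,0,0],1]

```text
time: 16.2
tool_pos: [430.3, -32.5, 272.3]
tcp_rot: [158.5, 0.2, 79.4]
ft_force: [-0.2, 0.3, -0.7]
finger_gap: 22.8
```

Run:
```python
from fin import *
s=r.snapshot("side")["image"];t=r.snapshot("top")["image"];st()
crop(s,330,100,450,270,5,"q1");crop(t,280,180,380,290,6,"q2")
e=plan(tcp(80),RR,cl=1,vmax=15)
```

```text
{'time': np.float64(16.3), 'joint_pos': array([-1.130e+01, -4.500e+01,  1.253e+02,  1.000e-01,  7.820e+01,
       -7.000e-01]), 'tool_pos': array([430.2, -32.9, 272.1]), 'tcp_rot': array([158.6,   0.2,  79.4]), 'ft_force': array([-0.5, -0.3, -0.7]), 'finger_gap': np.float64(22.6)}
dist [ 14.   -2.6 -28.7] ang 0.3
[[[0.0, 0.0009, 0.0107], [-0.001, 0.001, 0.001], 1], [[0.0, 0.0009, 0.0107], [-0.001, 0.001, 0.001], 1], [[0.0, 0.0009, 0.0107], [-0.001, 0.001, 0.001], 1]]
```

View pics/q1.png

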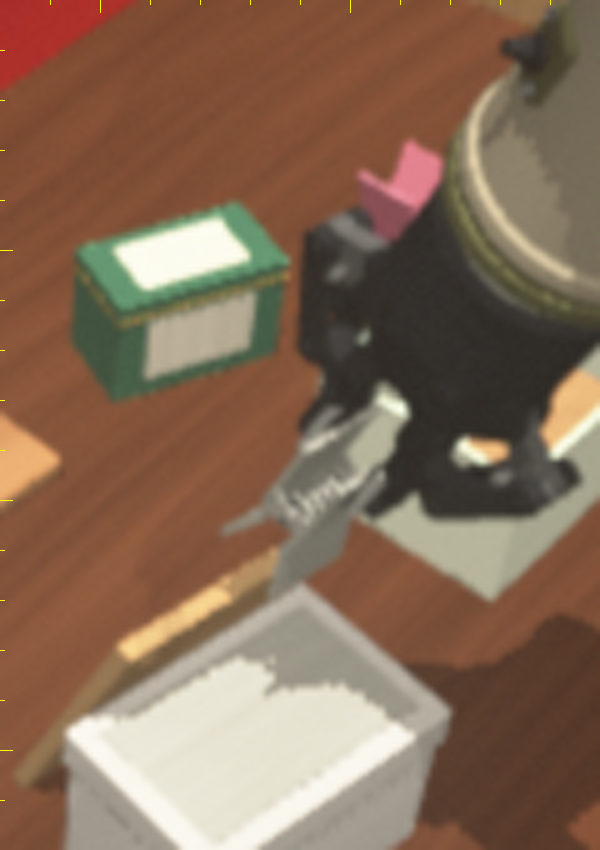

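View pics/q2.png

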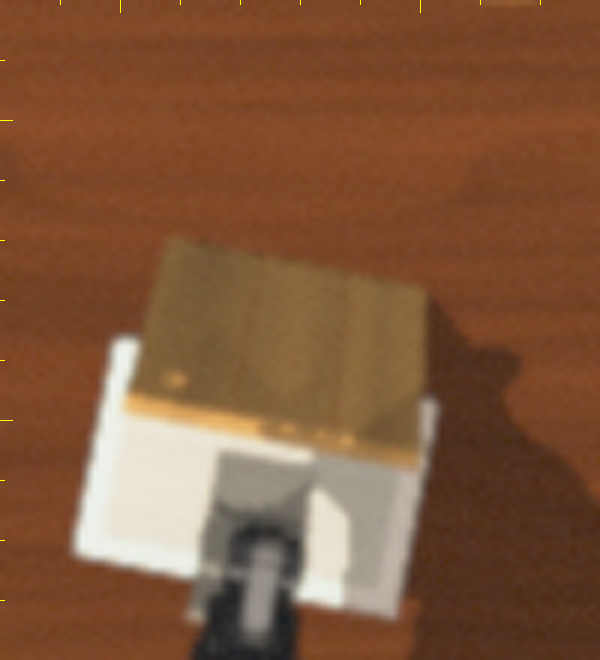

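Run:
```python
from fin import *
s=r.sense();p=np.array(s["tool_pos"]);R=rotm(s["tcp_rot"])
for xx in(20,-20):
  for y in (15.5,-15.5):
    w=p+R.apply([xx,y,62]);a=proj("top",w)[0];b=proj("side",w)[0];print(xx,y,((a-[280,180])*6).round(0),((b-[330,100])*5).round(0))
for l in [(-4.5,65,0),(-4.5,-65,0),(4.5,65,0),(4.5,-65,0)]:
    w=P+B.apply(l);print(l,((proj("top",w)[0]-[280,180])*6).round(),((proj("side",w)[0]-[330,100])*5).round())
```

```text
20 15.5 [225. 452.] [224. 530.]
20 -15.5 [212. 519.] [268. 588.]
-20 15.5 [322. 471.] [293. 488.]
-20 -15.5 [307. 538.] [337. 545.]
(-4.5, 65, 0) [124. 414.] [130. 657.]
(-4.5, -65, 0) [422. 473.] [347. 522.]
(4.5, 65, 0) [128. 395.] [118. 640.]
(4.5, -65, 0) [426. 455.] [335. 506.]
```

Call:
carry_out:
  increments:
    - [[-0.001,0.001,0.011],[-0.001,0.001,0.001],1]
    - [[-0.001,0.001,0.011],[-0.001,0.001,0.001],1]
    - [[0,0.001,0.01],[-0.001,0.001,0.001],1]
    - [[0,0,0.007],[0,0,0],1]
    - [[0,0,0],[0,0,0],1]

```text
time: 16.8
tool_pos: [447.6, -40.2, 231.4]
tcp_rot: [158.7, -0.1, 79.1]
ft_force: [0.3, 0.5, -1.3]
finger_gap: 22.8
```

Run:
```python
from fin import *
s=r.snapshot("side")["image"];t=r.snapshot("top")["image"];st()
crop(s,340,170,420,250,9,"s1");crop(t,290,200,370,280,8,"s2")
print(B.inv().apply(np.array(r.sense()["tool_pos"])-P))
e=plan(tcp(50),RR,cl=1,vmax=5)
```

```text
{'time': np.float64(16.9), 'joint_pos': array([-12.1, -41.2, 127.3,   0.6,  72.5,  -1.3]), 'tool_pos': array([447.8, -40.1, 232.8]), 'tcp_rot': array([ 1.586e+02, -1.000e-01,  7.910e+01]), 'ft_force': array([-0.4, -0.2, -1.1]), 'finger_gap': np.float64(22.9)}
[ 0.17742147 -3.8899258  68.54749109]
dist [  7.3   2.6 -17.3] ang 0.3
[[[0.001, -0.0, 0.0046], [-0.001, -0.0, -0.001], 1], [[0.001, -0.0, 0.0046], [-0.001, -0.0, -0.001], 1], [[0.001, -0.0, 0.0046], [-0.001, -0.0, -0.001], 1], [[0.001, -0.0, 0.0046], [-0.001, -0.0, -0.001], 1]]
```

View pics/s1.png

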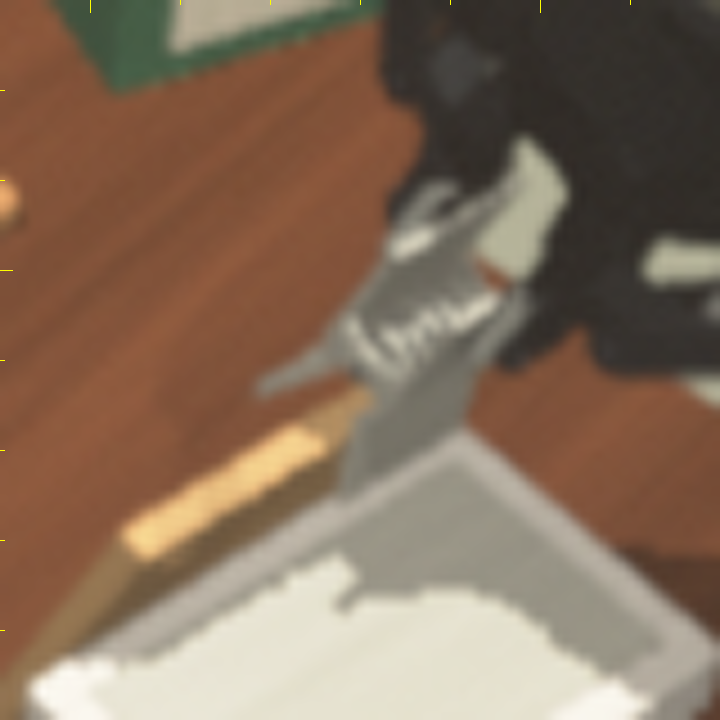

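View pics/s2.png

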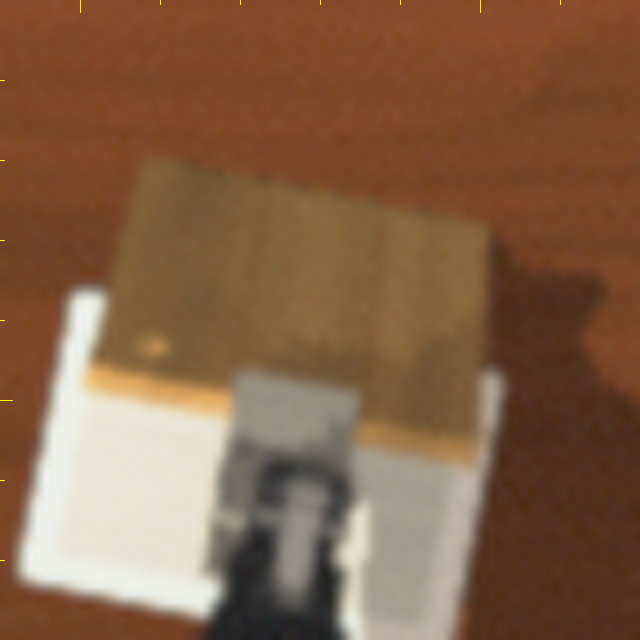

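Run:
```python
from fin import *
for l in [(0,17,6.5),(15.5,17,6.5),(-15.5,17,6.5),(0,65,0),(4.5,65,0),(-4.5,65,0)]:
    w=P+B.apply(l);print(l,((proj("top",w)[0]-[290,200])*8).round(),((proj("side",w)[0]-[340,170])*9).round())
```

```text
(0, 17, 6.5) [233. 418.] [292. 434.]
(15.5, 17, 6.5) [242. 375.] [254. 383.]
(-15.5, 17, 6.5) [224. 460.] [330. 485.]
(0, 65, 0) [ 88. 380.] [134. 537.]
(4.5, 65, 0) [ 90. 367.] [123. 521.]
(-4.5, 65, 0) [ 86. 392.] [145. 552.]
```

Call:
carry_out:
  increments:
    - [[0.001,0,0.005],[0,0,0],1]
    - [[0.001,0,0.005],[0,0,0],1]
    - [[0.001,0,0.004],[0,0,0],1]
    - [[0,0,0.002],[0,0,0],1]
    - [[0,0,0],[0,0,0],1]
    - [[0,0,0],[0,0,0],1]

```text
time: 17.5
tool_pos: [455.4, -37.9, 218.3]
tcp_rot: [158.4, -0.1, 79.2]
ft_force: [0.9, -0.7, -1.2]
finger_gap: 22.6
```

Run:
```python
from fin import *
s=r.snapshot("side")["image"];t=r.snapshot("top")["image"];st()
crop(s,340,170,420,250,9,"t1");crop(t,290,200,370,280,8,"t2")
print(B.inv().apply(np.array(r.sense()["tool_pos"])-P))
e=plan(tcp(49),RR,cl=1,vmax=5)
```

```text
{'time': np.float64(17.6), 'joint_pos': array([-11.4, -39.6, 127.9,   0.3,  70.1,  -0.7]), 'tool_pos': array([455.4, -37.9, 218.4]), 'tcp_rot': array([ 1.584e+02, -1.000e-01,  7.920e+01]), 'ft_force': array([-0.2,  0. , -1.2]), 'finger_gap': np.float64(22.8)}
[ 1.33988328 -0.32536273 52.58696418]
dist [ 0.1  0.3 -3.8] ang 0.2
[[[0.0003, -0.0013, 0.0036], [-0.002, -0.001, -0.003], 1]]
```

View pics/t1.png

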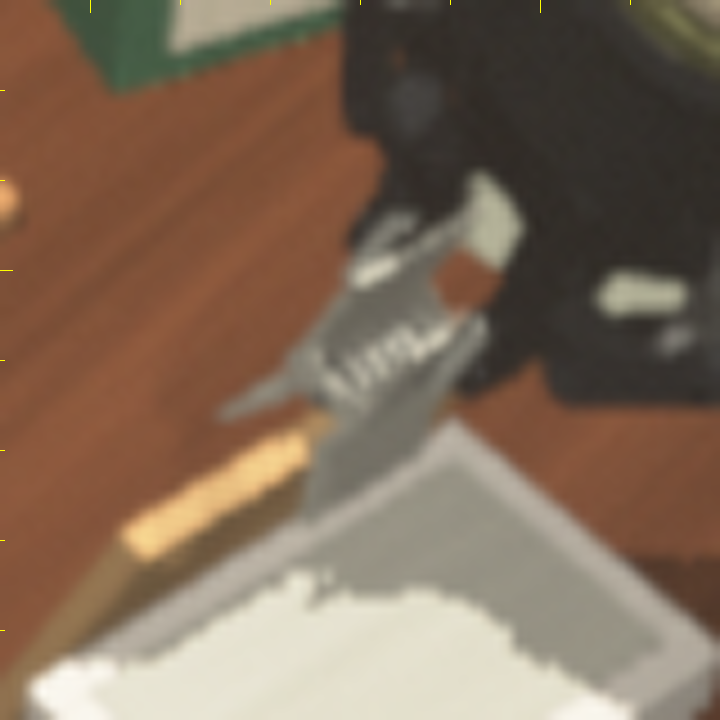

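View pics/t2.png

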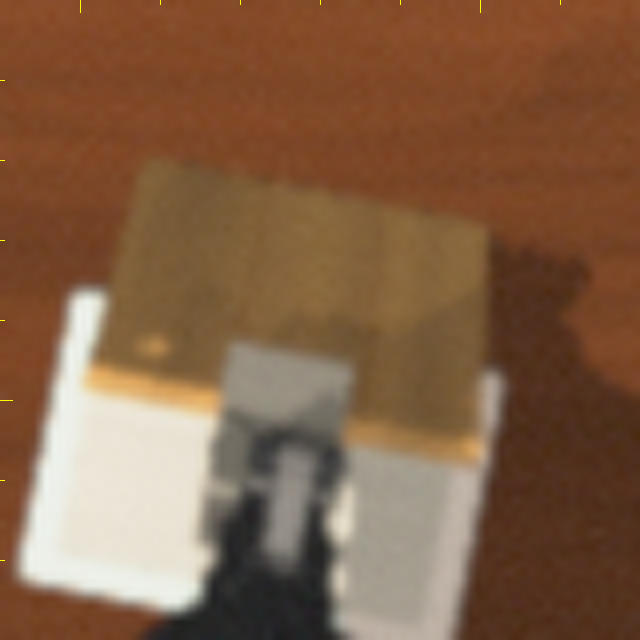

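Run:
```python
from fin import *
# bias-free: use offset observed vs pred from board corner (side ~ +9px in crop rows =1px)
def pr(l):
    w=P+B.apply(l);return np.r_[(proj("top",w)[0]-[290,200])*8,(proj("side",w)[0]-[340,170])*9]
for z in(-6,-9,-12,-15):
    for x in (14,17,-14,-17): print(z,x,pr((x,20,z)).round())
for l in [(4.5,65,0),(-4.5,65,0),(4.5,-65,0),(-4.5,-65,0)]: print(l,pr(l).round())
```

```text
-6 14 [235. 360. 232. 414.]
-6 17 [236. 352. 225. 404.]
-6 -14 [219. 437. 300. 505.]
-6 -17 [218. 445. 307. 515.]
-9 14 [235. 356. 228. 418.]
-9 17 [237. 348. 221. 409.]
-9 -14 [220. 433. 296. 510.]
-9 -17 [218. 441. 303. 520.]
-12 14 [236. 352. 224. 423.]
-12 17 [238. 344. 217. 414.]
-12 -14 [221. 429. 292. 514.]
-12 -17 [219. 437. 299. 524.]
-15 14 [237. 348. 221. 428.]
-15 17 [238. 340. 213. 418.]
-15 -14 [221. 425. 288. 519.]
-15 -17 [220. 433. 295. 529.]
(4.5, 65, 0) [ 90. 367. 123. 521.]
(-4.5, 65, 0) [ 86. 392. 145. 552.]
(4.5, -65, 0) [488. 446. 513. 281.]
(-4.5, -65, 0) [482. 471. 534. 309.]
```

Call:
carry_out:
  increments:
    - [[0,-0.001,0.003],[0,0,0],1]
    - [[0,-0.001,0.002],[0,0,0],1]
    - [[0,0,0],[0,0,0],1]
    - [[0,0,0],[0,0,0],1]

```text
time: 18.0
tool_pos: [455.5, -38.1, 212.9]
tcp_rot: [158.4, -0.1, 79.2]
ft_force: [0.5, 0.0, -1.3]
finger_gap: 22.9
```

Run:
```python
from fin import *
s=r.snapshot("side")["image"];t=r.snapshot("top")["image"];st()
crop(s,340,170,420,250,9,"u1");crop(t,290,200,370,280,8,"u2");cv2.imwrite("pics/u3.png",t)
print(B.inv().apply(np.array(r.sense()["tool_pos"])-P))
```

```text
{'time': np.float64(18.1), 'joint_pos': array([-11.5, -39.6, 128.4,   0.3,  69.5,  -0.7]), 'tool_pos': array([455.5, -38. , 212.9]), 'tcp_rot': array([ 1.584e+02, -1.000e-01,  7.920e+01]), 'ft_force': array([-0.9, -0. , -0.5]), 'finger_gap': np.float64(22.6)}
[-0.54750156 -0.38627818 47.51350289]
```

View pics/u1.png

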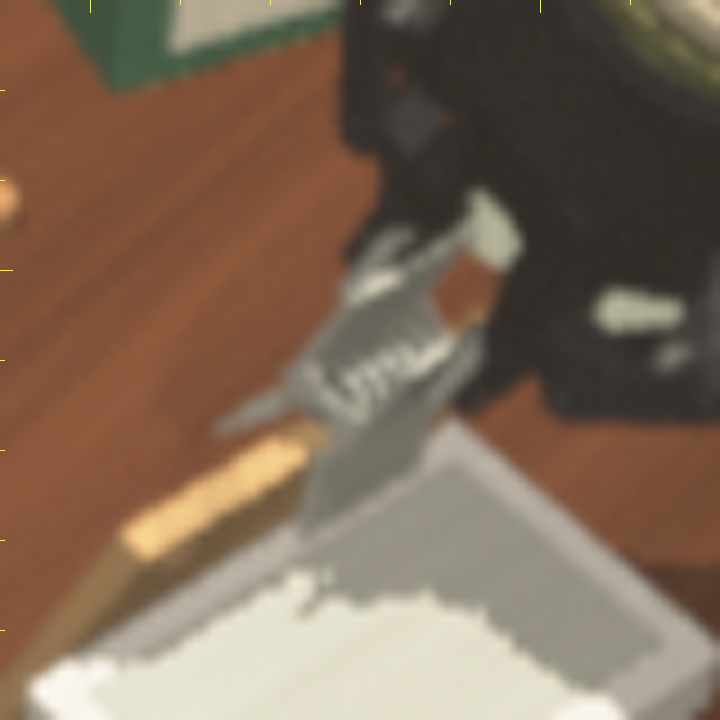

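View pics/u2.png

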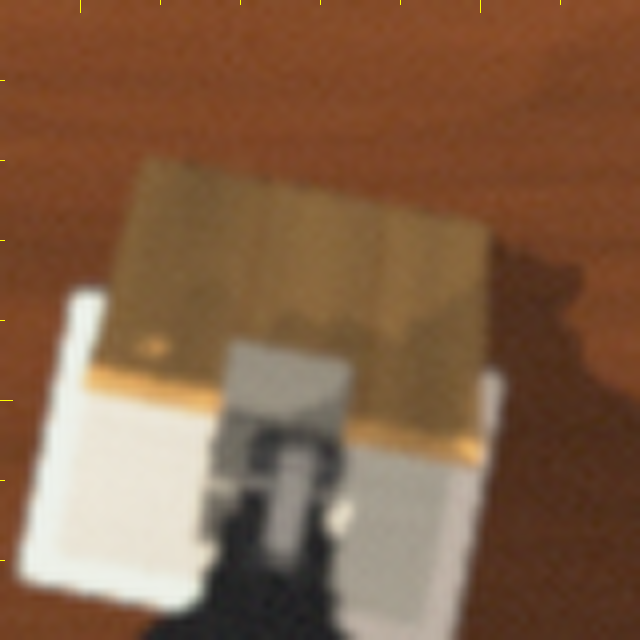

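Run:
```python
from fin import *
st();print(np.abs(r.sense()["qd"]).max());print(r.hand_in());st()
```

```text
{'time': np.float64(18.1), 'joint_pos': array([-11.5, -39.6, 128.4,   0.3,  69.5,  -0.7]), 'tool_pos': array([455.5, -38. , 212.9]), 'tcp_rot': array([ 1.584e+02, -1.000e-01,  7.920e+01]), 'ft_force': array([-0.9, -0. , -0.5]), 'finger_gap': np.float64(22.6)}
0.1680548413263766
the job is handed in; nothing more can be done
None
the job is handed in; nothing more can be done
```

I leaned the tall board on the far side of the tin and let go of it. I then squeezed the steel clip off the tub's rim and handed in at 18.1 s, holding it open astride the middle of the board's top edge. The hand-in gave no verdict.

**Board:** after release it leaned at about 21.7° and was square to the tin to within about 1°. It sat within a few millimetres of centred and did not move in the later pictures.

**Clip:** the finger opening was 22.6–22.9 mm, slightly under the 24 mm expected, so I take the clip to be fully squeezed. The last pictures put the jaw tips about 11–16 mm below the top edge, roughly 15–17 mm to either side of the board. The clip was centred along the edge to within about 2 mm. Nothing suggested contact: the wrist force was about 1 N, which is close to sensor noise.

**Checks that disagreed:**
- The board and tin fits came out about 4–5 mm low in height, which I put down to camera calibration. I compared the clip with the board in the same images, so that offset cancels there.
- The two jaw tips came out a few millimetres apart in depth, about 15 mm for the front one and 11–13 mm for the rear.
- While the clip was being squeezed, the arm was pushed up by about 8 mm. The clip was therefore gripped nearer its handle tops than planned, but it held without slipping.

The tin and tub showed no visible shift in the pictures. I did not re-measure the small board, grater, can or carton after moving.

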